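# Snap the tortilla warmers shut on the bar

### The arm

A 6-joint arm with a two-finger parallel gripper is mounted at the origin on the work surface. World frame = base frame: x ahead of the robot, y to its left, z up, the work surface at z = 0. Lengths are in mm, angles in rad, forces in N, time in s.
With the tool pointing down it reaches from about 300 to 875 mm from the base axis. Payload 6.4 kg.
Tool frame: the origin (TCP) lies at the very end of the fingers, on their centre line; the grasp point (between the pads) lies 19 mm behind it; z points along the fingers, y is the direction in which the jaws open and shut (so a half turn about z gives the same grasp; the last joint's range is limited). The gripper opens to 85 mm and grips with 20 to 120 N. Pads are 22 mm wide; open, the fingers measure 114 mm over their backs; the gripper's body (76 mm by 85 mm) begins 54 mm behind the grasp point. The pads swing forward as they close: fully open they stand 13 mm farther back than shut.
Start: joints at [-1.553, 0.181, 1.607, -0, 1.354, -0.206], TCP at [127.629, -560.671, 231.288] pointing down, gripper open.
Joint ranges: [-2.99, 2.99], [-0.89, 2.07], [0.3, 2.58], [-1.14, 4.28], [0, 2.63], [-3.12, 3.12]. Speed limits (rad/s): [2.57, 2.57, 3.01, 3.14, 3.14, 3.14].

### API

Orientations are given as [roll, pitch, yaw] about the fixed x, y, z axes, in that order (R = Rz(yaw) Ry(pitch) Rx(roll)).
In Python, from bench import arm gives the robot as it stands. The module is installed in compiled form; this text tells all that it offers.
- The arm moves only by the tool carry_out, never from a script. Its arguments are lists of equal length, an entry for each row: "slide": the shift along the tool's x, y, z in m, a list of three; "turn": the turn about the tool's z in rad; "claw": the finger opening in m, from 0 to 0.0854. A call has 1 to 12 rows; each row is the pose to reach, as a shift and turn from the pose commanded when the call began, along the tool's axes at that moment; what a row does not reach only later rows make up. A row lasts 1/8 s, in which the tool goes at most 62.5 mm and 10.7 degrees, less where a joint would pass 70% of its speed; a pose out of reach is approached as far as the arm can. A call with a gripper value outside its range is refused whole. The fingers move at their own pace and stop on an object; the grip force is fixed at half the most. Time passes only in rows, so rows that repeat a pose let the fingers close. It gives the time, the measured TCP pose, the force and the opening at its end, in the units of the state.
- arm.sense(): the state, without advancing time (a new reading comes with each control period).
- arm.get_image(name): name is "side" or "top" or "wrist"; returns a dict with "frame" (480x640x3 uint8, red, green, blue), "range_z" (480x640 float32, mm along the optical axis (not along the pixel's ray), 0 where there is no reading), "intrinsics" (3x3 intrinsics, pixels), "rvec" (rotation vector, rad) and "tvec" (3), from world to camera coordinates, as OpenCV has them. Camera axes: x right, y down, z forward; pixel columns grow to the right and rows downward; lengths in mm; the calibration is good to about 2 mm. A picture is of the moment at which its call begins.
- arm.sign_off(): hands the job in, once; it reports no verdict.
The state is a dict: "t": time; "q": joint angles; "joint_velocities": joint speeds; "joint_torque": joint torques, N m; "tcp_pos": TCP position; "ee_rot": TCP orientation; "wrist_force": force on the tool from outside, world axes, zero at the start; "torque": the same for the moment, N m; "finger_gap": finger opening in mm.
Only numpy, scipy, OpenCV 4.12 (cv2) and the standard library are available. Lean on these libraries where they do the work, as an engineer would, in place of code of your own. Each camera call takes 0.05 s, during which the arm holds its last target.

### The job

Lay the tongs that are in the way of the snap bar down in the aluminium tray first; then, by its lid grip, push each tortilla warmer against the flat front of the snap bar, turning it between pushes, until both of its white flaps are fully shut (let the bar press the flaps, never the gripper), and stand all the warmers upright on the blue serving board. Leave the other things where they are; at the end the tongs lie in the tray.

Things in the scene. Friction and masses are not known exactly. Their poses are not given: they have to be found in the camera images.
- warmer_red: red round tortilla warmer, 0.3 kg, may be absent. Solid tub 116 mm across, lid 124 mm across, lid top 60 mm up. Black bar grip on the lid 48 mm long (its x), 18 mm wide (its y), 30 mm tall, top 90 mm up. Origin: centre of underside, z up. Black hinge at its -x side; white snap flaps on the lid rim: 'left' at +45 deg from its x axis (towards +x+y), 'right' at -45 deg (towards +x-y)
- red_left (a joint): left white flap of the red warmer, rad: 0 = out 32 deg (lower edge 82 mm from the warmer's axis), 0.55 = fully shut, hanging flat (outer face 67 mm from the axis); above 0.45 counts as shut. 36 mm wide, 30 mm long, hinged at its top edge, 55 mm above the underside, 62 mm from the axis. Stays where left; shuts under about 2 N pressed inwards at its lower edge
- red_right (a joint): right white flap of the red warmer, rad: 0 = out 32 deg (lower edge 82 mm from the warmer's axis), 0.55 = fully shut, hanging flat (outer face 67 mm from the axis); above 0.45 counts as shut. 36 mm wide, 30 mm long, hinged at its top edge, 55 mm above the underside, 62 mm from the axis. Stays where left; shuts under about 2 N pressed inwards at its lower edge
- warmer_yellow: yellow round tortilla warmer, 0.3 kg, may be absent. Solid tub 116 mm across, lid 124 mm across, lid top 60 mm up. Black bar grip on the lid 48 mm long (its x), 18 mm wide (its y), 30 mm tall, top 90 mm up. Origin: centre of underside, z up. Black hinge at its -x side; white snap flaps on the lid rim: 'left' at +45 deg from its x axis (towards +x+y), 'right' at -45 deg (towards +x-y)
- yellow_left (a joint): left white flap of the yellow warmer, rad: 0 = out 32 deg (lower edge 82 mm from the warmer's axis), 0.55 = fully shut, hanging flat (outer face 67 mm from the axis); above 0.45 counts as shut. 36 mm wide, 30 mm long, hinged at its top edge, 55 mm above the underside, 62 mm from the axis. Stays where left; shuts under about 2 N pressed inwards at its lower edge
- yellow_right (a joint): right white flap of the yellow warmer, rad: 0 = out 32 deg (lower edge 82 mm from the warmer's axis), 0.55 = fully shut, hanging flat (outer face 67 mm from the axis); above 0.45 counts as shut. 36 mm wide, 30 mm long, hinged at its top edge, 55 mm above the underside, 62 mm from the axis. Stays where left; shuts under about 2 N pressed inwards at its lower edge
- warmer_blue: blue round tortilla warmer, 0.3 kg, may be absent. Solid tub 116 mm across, lid 124 mm across, lid top 60 mm up. Black bar grip on the lid 48 mm long (its x), 18 mm wide (its y), 30 mm tall, top 90 mm up. Origin: centre of underside, z up. Black hinge at its -x side; white snap flaps on the lid rim: 'left' at +45 deg from its x axis (towards +x+y), 'right' at -45 deg (towards +x-y)
- blue_left (a joint): left white flap of the blue warmer, rad: 0 = out 32 deg (lower edge 82 mm from the warmer's axis), 0.55 = fully shut, hanging flat (outer face 67 mm from the axis); above 0.45 counts as shut. 36 mm wide, 30 mm long, hinged at its top edge, 55 mm above the underside, 62 mm from the axis. Stays where left; shuts under about 2 N pressed inwards at its lower edge
- blue_right (a joint): right white flap of the blue warmer, rad: 0 = out 32 deg (lower edge 82 mm from the warmer's axis), 0.55 = fully shut, hanging flat (outer face 67 mm from the axis); above 0.45 counts as shut. 36 mm wide, 30 mm long, hinged at its top edge, 55 mm above the underside, 62 mm from the axis. Stays where left; shuts under about 2 N pressed inwards at its lower edge
- snap_bar: fixed snap bar: flat upright iron bar 190 mm wide (along its y), reaching from 9 to 73 mm above the table, on green brackets. Origin: on the table under the middle of the bar's flat front face, which looks along its -x (towards the robot); brackets and base lie on its +x side
- tongs: small stainless steel tongs held shut by a red spring clip, 0.14 kg, a bar 170 mm long (along its x), 22 mm wide (y) and 18 mm high; origin: centre of the underside. They start lying in front of the snap bar's face, roughly along it
- tongs_tray: fixed shallow aluminium tray 220 mm long (its x), 100 mm wide (its y), rim 14 mm high, walls and floor 3 mm thick; origin: centre of the underside
- serving_board: fixed blue painted wooden serving board 280 mm (its x) by 300 mm (its y), 12 mm thick; origin: centre of the underside
- salsa_jar: glass salsa jar, 64 mm across, 95 mm tall; bystander, to be left alone; origin: centre of the underside
- salt: salt shaker, 40 mm across, 80 mm tall; bystander, to be left alone; origin: centre of the underside
- molcajete: stone molcajete bowl, 100 mm across, 55 mm tall; bystander, to be left alone; origin: centre of the underside
- mug: terracotta mug, 76 mm across, 85 mm tall; bystander, to be left alone; origin: centre of the underside
- napkin_holder: steel napkin holder with napkins, 70 x 120 mm, 88 mm tall; bystander, to be left alone; origin: centre of the underside
- spice_tin: spice tin, 44 mm across, 60 mm tall; bystander, to be left alone; origin: centre of the underside

How it is judged:
By the outcome, as a careful person would: the job done as asked, in the order asked, and still so for the second after the job is handed in, with the robot touching nothing.
Of warmer_red, warmer_yellow, warmer_blue only 2 to 3 are there at a start; the rules pass over those that are not, and their reading is None.
At some moment in a run one of warmer_red, warmer_yellow, warmer_blue, tongs may be knocked a few centimetres aside while the robot is not near it.
Once in a run the grip may slacken for a moment while it holds something.
It also fails if it takes over 210 s, if anything falls off the work surface, if the arm or the gripper's body presses on something with over 40 N, if the wrist force passes 120 N, or if a joint passes its speed limit or range.

## Working session

There is one attempt and no reset: what is moved stays moved. The work goes in short steps, Python scripts to look and compute and a tool call to move; the robot and the scene stay as the last step left them, time stands still between calls to the robot, and variables do not carry over. Pictures are saved under pics/ and viewed, and the job is handed in when it is done.

Besides the shell and the picture viewer there is one more tool, called after "Emit:" as name([rows], argument=value, ...), one row to a line, values as JSON. carry_out: Moves the arm, as the interface text tells. Its arguments: {"type":"object","properties":{"slide":{"type":"array","items":{"type":"array","items":{"type":"number"}}},"turn":{"type":"array","items":{"type":"number"}},"claw":{"type":"array","items":{"type":"number"}}},"required":["slide","turn","claw"]}

```bash
mkdir -p pics; ls; cat > h.py <<'E'
import numpy as np, cv2
from bench import arm
def cam(n):
    d=arm.get_image(n); d['R']=cv2.Rodrigues(np.array(d['rvec'],float))[0]; d['t']=np.array(d['tvec'],float).ravel(); d['K']=np.array(d['intrinsics'],float); return d
def pts(d):
    z=d['range_z'].astype(float); v,u=np.mgrid[0:480,0:640]; K=d['K']
    P=np.stack([(u-K[0,2])/K[0,0]*z,(v-K[1,2])/K[1,1]*z,z],-1)
    W=(P-d['t'])@d['R']; W[z<=0]=np.nan; return W
def ray(d,u,v,h):
    K=d['K']; r=np.array([(u-K[0,2])/K[0,0],(v-K[1,2])/K[1,1],1])@d['R']; c=-d['R'].T@d['t']
    return c+r*(h-c[2])/r[2]
def proj(d,p):
    q=d['K']@(d['R']@np.array(p,float)+d['t']); return q[:2]/q[2]
def save(d,n): cv2.imwrite('pics/'+n,d['frame'][:,:,::-1])
E
python3 - <<'E'
from h import *
print(arm.sense())
for n in ['side','top','wrist']:
    d=cam(n); save(d,n+'0.png'); print(n,-d['R'].T@d['t'],d['K'][0,0])
E
```

```text
pics
{'t': 0.0, 'q': array([-1.55332148e+00,  1.81548343e-01,  1.60800899e+00,  8.27712827e-06,
        1.35376715e+00, -2.06339449e-01]), 'joint_velocities': array([ 0.00063144,  0.00196755, -0.00038111, -0.00192795,  0.00018043,
        0.00054415]), 'joint_torque': array([ 2.18721267e-03, -4.44861138e+01, -3.51343274e+01, -2.66989318e-04,
        8.69856711e-03,  1.49880321e-05]), 'tcp_pos': array([ 127.60930037, -560.10430888,  230.37955373]), 'ee_rot': array([-3.13989921e+00, -3.62724410e-04,  2.23812200e-01]), 'wrist_force': array([-0.11851033, -0.25819397, -0.30881215]), 'torque': array([-0.03993534,  0.0170374 ,  0.00977559]), 'finger_gap': 85.18035913845168}
side [ 156.63942906 1034.35673766 1037.29395384] 483.6594616232396
top [ 334.14885849  112.47179586 1709.68750952] 577.30148053
wrist [ 193.69282433 -544.21741433  374.2623684 ] 339.9392554724986
```

View pics/top0.png

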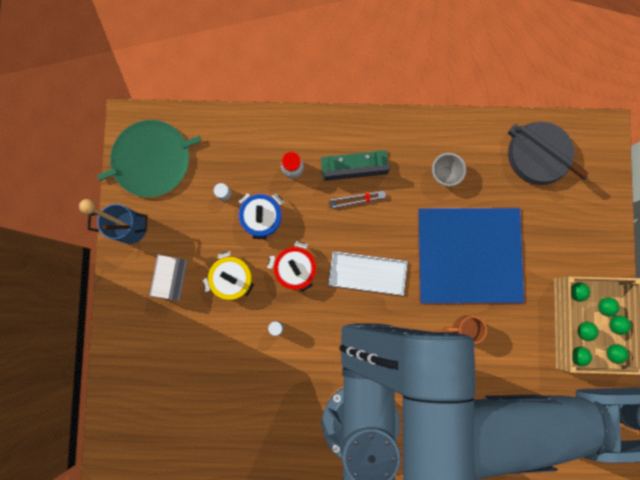

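View pics/side0.png

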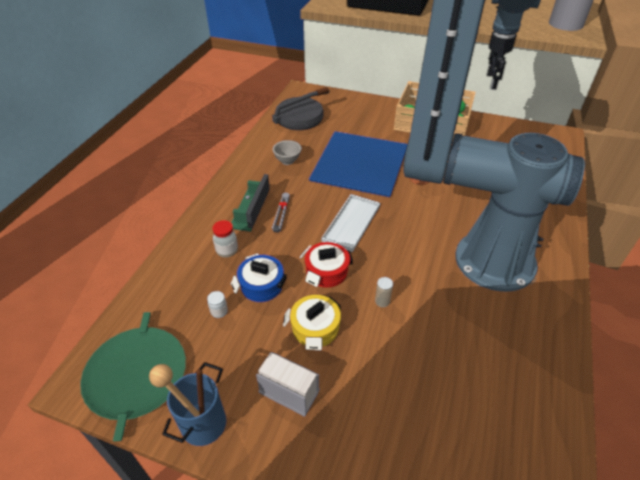

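View pics/wrist0.png

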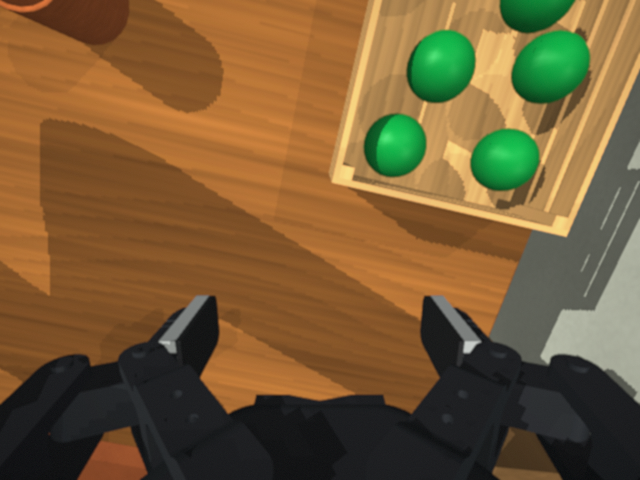

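The top view shows the blue (260,215), red (295,268) and yellow (230,278) warmers. The snap bar is at (355,165), the tongs at (358,199), the tray at (368,273) and the board at (471,255). Next I measure them.

```bash
cat >> h.py <<'E'
def hsv(d): return cv2.cvtColor(d['frame'],cv2.COLOR_RGB2HSV)
def blob(m,near=None):
    n,l,s,c=cv2.connectedComponentsWithStats(m.astype(np.uint8)*255)
    return [(s[i,4],c[i],l==i) for i in np.argsort(-s[1:,4])+1]
HUE={'red':[(0,8),(172,180)],'yellow':[(22,34)],'blue':[(108,125)]}
def topmask(d,c):
    h=hsv(d); m=np.zeros((480,640),bool)
    for a,b in HUE[c]: m|=(h[...,0]>=a)&(h[...,0]<=b)
    return m&(h[...,1]>150)&(h[...,2]>70)
def grip_rays(d,mask,h):
    ys,xs=np.nonzero(mask); return np.array([ray(d,x,y,h)[:2] for x,y in zip(xs,ys)])
def pca(P):
    c=P.mean(0); w,V=np.linalg.eigh(np.cov((P-c).T)); v=V[:,1]; return c,np.arctan2(v[1],v[0]),np.sqrt(w)*np.sqrt(12)
def warmers(d,W=None):
    "depth based: points in lid height & grip top"
    if W is None: W=pts(d)
    out={}
    for c in HUE:
        m=topmask(d,c)&(W[...,2]>25)&(W[...,2]<80)
        bl=blob(cv2.dilate(m.astype(np.uint8),np.ones((3,3))))
        for a,cc,mm in bl:
            if a<150: break
            ys,xs=np.nonzero(mm)
            hull=cv2.convexHull(np.stack([xs,ys],1).astype(np.int32))
            if xs.ptp() if hasattr(xs,'ptp') else np.ptp(xs)<20: continue
            dm=np.zeros((480,640),np.uint8); cv2.fillConvexPoly(dm,hull,1)
            g=(dm>0)&(hsv(d)[...,2]<70)&(W[...,2]>70)
            gb=blob(g)
            if not gb: continue
            P=W[gb[0][2]]; P=P[P[:,2]>83][:,:2]
            if len(P)<8: continue
            gc,ga,gs=pca(P)
            # hull circle
            out[c]=dict(area=a,px=cc,lid=np.nanmedian(W[m&mm][:,2]),grip=gc,ang=np.degrees(ga),size=gs)
            break
    return out
E
python3 - <<'E'
from h import *
np.set_printoptions(precision=1,suppress=True)
for n in ['top','side']:
    d=cam(n); W=pts(d)
    print(n)
    for k,v in warmers(d,W).items(): print(k,v)
    H=hsv(d)
    # tongs: above table 8-25, near bar
    def comp(m,h,name):
        for a,c,mm in blob(m)[:2]:
            if a<15: continue
            P=W[mm]; P=P[np.isfinite(P[:,0])]; 
            if len(P)<5: continue
            r=cv2.minAreaRect(P[:,:2].astype(np.float32)); print(name,a,c,'rect',r,'z',np.nanmedian(P[:,2]),pca(P[:,:2]))
    comp((H[...,0]>105)&(H[...,0]<125)&(H[...,1]>150)&(W[...,2]<22)&(W[...,2]>6),12,'board')
    R=(W[...,0]>400)
    comp((W[...,2]>60)&(W[...,2]<85)&(H[...,2]<70)&(W[...,0]>600),73,'bar')
    comp((H[...,1]<90)&(W[...,2]>10)&(W[...,2]<26),18,'tongs')
    comp((H[...,1]<70)&(W[...,2]>-3)&(W[...,2]<18)&(H[...,2]>120),14,'tray')
    for u,v in [(292,164),(222,191),(275,328),(449,169),(471,329),(167,278)] if n=='top' else []: print(W[v,u])
E
```

```text
top
red {'area': np.int32(869), 'px': array([294.1, 268.3]), 'lid': np.float64(59.718453985585086), 'grip': array([436.2, 199.2]), 'ang': np.float64(-147.47304989316333), 'size': array([11.8, 42.5])}
yellow {'area': np.int32(905), 'px': array([229.3, 278.1]), 'lid': np.float64(60.004798928917324), 'grip': array([404.2, 385.1]), 'ang': np.float64(63.58826068016133), 'size': array([12.5, 41.2])}
blue {'area': np.int32(759), 'px': array([260.1, 215.9]), 'lid': np.float64(59.59700460403017), 'grip': array([587.3, 304.8]), 'ang': np.float64(-178.8091652059312), 'size': array([13.1, 43.3])}
board 8728 [470.5 255.5] rect ((491.71734619140625, -313.3760070800781), (275.1416015625, 297.21612548828125), 1.5443882942199707) z 12.461079335926986 (array([ 490.5, -313. ]), np.float64(1.651853335393602), array([274.3, 294.9]))
bar 94 [354.9 172.9] rect ((716.8374633789062, 30.055335998535156), (6.007223129272461, 186.6331787109375), 6.540343284606934) z 68.70676210916473 (array([716.3,  33.2]), np.float64(1.7031627965339327), array([  3.9, 193. ]))
bar 62 [524.5 133.1] rect ((841.6678466796875, -45
[... 2941 characters left out ...]
.8]))
tongs 441 [121.2 376.6] rect ((760.0758056640625, 651.2977905273438), (242.3048553466797, 241.39971923828125), 68.38243103027344) z 19.74224428613978 (array([779.6, 668.4]), np.float64(2.0158921479013276), array([217.2, 363.6]))
tray 1728 [350.8 221.2] rect ((433.9118347167969, -20.438987731933594), (243.37364196777344, 109.79664611816406), 83.49710083007812) z 3.743547406308613 (array([432.4, -15.6]), np.float64(1.4549304341213545), array([105.4, 227.2]))
tray 497 [363.7  56.2] rect ((715.0819091796875, -1099.1856689453125), (35.019142150878906, 566.6956176757812), 89.42082214355469) z 7.675152567610537 (array([  705. , -1099.2]), np.float64(-3.139977116546462), array([ 21.6, 565.4]))
```

```bash
python3 - <<'E'
from h import *
d=cam('top'); im=d['frame'][120:320,190:540,::-1]; im=cv2.resize(im,(800,457),interpolation=cv2.INTER_CUBIC); cv2.imwrite('pics/topz.png',im)
E
```

```text
(no output)
```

View pics/topz.png

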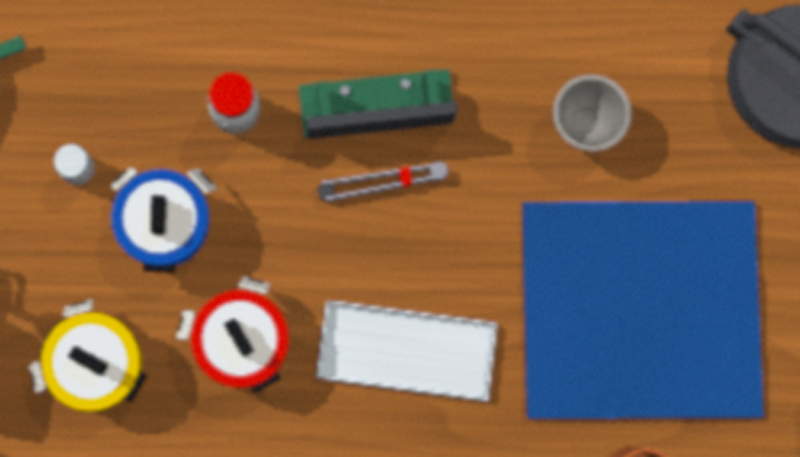

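```bash
cat >> h.py <<'E'
def go(x,y,z,psi):
    s=arm.sense(); p=np.array(s['tcp_pos']); ro=np.array(s['ee_rot']); c=ro[2]
    D=np.array([x,y,z])-p; R=np.array([[np.cos(c),np.sin(c),0],[np.sin(c),-np.cos(c),0],[0,0,-1]])
    sl=R.T@D/1000; dp=(np.radians(psi)-c+np.pi)%(2*np.pi)-np.pi
    q6=s['q'][5]-dp+np.arctan2(y,x)-s['q'][0]
    print('slide',np.round(sl,4),'turn',round(-dp,3),'rows lin',round(np.linalg.norm(D)/62.5,1),'rot',round(abs(dp)/.187,1),'q6 end',round(q6,2))
def st():
    s=arm.sense(); print('t',round(s['t'],2),'tcp',np.round(s['tcp_pos'],1),'rpy',np.round(np.degrees(s['ee_rot']),1),'F',np.round(s['wrist_force'],1),'gap',round(s['finger_gap'],1),'q6',round(s['q'][5],2))
def tongs(d):
    H=hsv(d); h=18
    W=pts(d); m=(H[...,1]<110)&(W[...,2]>8)&(W[...,2]<30)&(W[...,0]>520)&(W[...,0]<690)&(abs(W[...,1])<150)|((H[...,1]>180)&((H[...,0]<6)|(H[...,0]>174))&(W[...,0]>560)&(W[...,0]<690)&(abs(W[...,1])<100))
    m=cv2.morphologyEx(m.astype(np.uint8),cv2.MORPH_CLOSE,np.ones((5,5)))
    b=blob(m)[0]; P=grip_rays(d,b[2],h); r=cv2.minAreaRect(P.astype(np.float32)); print('tongs',b[0],b[1],r,pca(P))
E
python3 - <<'E'
from h import *
np.set_printoptions(precision=2,suppress=True)
for n in ['top','side']:
    d=cam(n); tongs(d)
go(620,24,230,100)
E
```

```text
tongs 415 [356.74 198.61] ((649.3859252929688, 23.869529724121094), (26.063695907592773, 166.5859832763672), 10.659140586853027) (array([650.47,  23.96]), np.float64(1.771472869206885), array([ 24.36, 165.39]))
tongs 288 [280.14 212.58] ((649.71533203125, 28.67547607421875), (26.33820915222168, 175.5917510986328), 12.822773933410645) (array([647.53,  34.17]), np.float64(1.7783312669012015), array([ 23.88, 174.98]))
slide [ 0.61 -0.46  0.  ] turn -1.522 rows lin 12.2 rot 8.1 q6 end -0.14
```

Emit:
carry_out([
  [0.05, -0.038, 0],
  [0.1, -0.076, 0],
  [0.15, -0.115, 0],
  [0.2, -0.15, 0],
  [0.25, -0.19, 0],
  [0.3, -0.23, 0],
  [0.35, -0.265, 0],
  [0.4, -0.3, 0],
  [0.45, -0.34, 0],
  [0.5, -0.38, 0],
  [0.55, -0.42, 0],
  [0.6, -0.455, 0],
], turn=[-0.13, -0.26, -0.39, -0.52, -0.65, -0.78, -0.91, -1.04, -1.17, -1.3, -1.43, -1.54], claw=[0.085, 0.085, 0.085, 0.085, 0.085, 0.085, 0.07, 0.06, 0.05, 0.05, 0.05, 0.05])

```text
t: 1.9
tcp_pos: [610.6, 15.6, 231.5]
ee_rot: [3.141, 0.0, 1.768]
wrist_force: [1.3, -1.8, -0.3]
finger_gap: 49.9
```

```bash
python3 - <<'E'
from h import *
st()
d=cam('wrist'); save(d,'w1.png'); np.set_printoptions(precision=1,suppress=True); print(-d['R'].T@d['t'])
d=cam('top'); save(d,'t1.png')
E
```

```text
t 1.9 tcp [610.6  15.6 231.5] rpy [180.    0.  101.3] F [ 1.3 -1.8 -0.3] gap 49.9 q6 -0.37
[596.9  83.5 375.3]
```

View pics/w1.png

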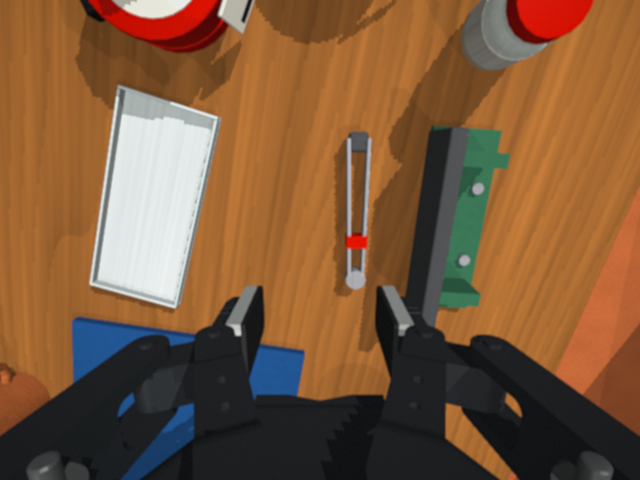

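The wrist view shows the tongs from (358,133) to (355,288), the bar around (440,220), and the tray with corners near (120,87) and (177,306).

```bash
python3 - <<'E'
from h import *
np.set_printoptions(precision=1,suppress=True)
d=cam('wrist')
im=cv2.resize(d['frame'][120:320,400:520,::-1],(480,800),interpolation=cv2.INTER_NEAREST)[:600]; cv2.imwrite('pics/w1z.png',im)
g=d['frame'].astype(int)
for r in (145,190,240,280): print(r,[tuple(g[r,c]) for c in range(418,472,3)])
a=ray(d,359,134,18);b=ray(d,355,288,18); print('tongs',a,b,(a+b)/2,np.degrees(np.arctan2(*(a-b)[[1,0]])))
print('tray',[ray(d,*p,14)[:2] for p in [(119,86),(219,117),(177,307),(91,286)]])
W=pts(d); print(W[190,425:475:3])
E
```

```text
145 [(np.int64(105), np.int64(67), np.int64(32)), (np.int64(107), np.int64(67), np.int64(30)), (np.int64(105), np.int64(68), np.int64(34)), (np.int64(33), np.int64(32), np.int64(32)), (np.int64(31), np.int64(31), np.int64(32)), (np.int64(32), np.int64(33), np.int64(33)), (np.int64(31), np.int64(31), np.int64(33)), (np.int64(31), np.int64(33), np.int64(33)), (np.int64(32), np.int64(33), np.int64(34)), (np.int64(32), np.int64(31), np.int64(33)), (np.int64(62), np.int64(63), np.int64(65)), (np.int64(83), np.int64(81), np.int64(85)), (np.int64(81), np.int64(82), np.int64(84)), (np.int64(83), np.int64(84), np.int64(85)), (np.int64(84), np.int64(83), np.int64(86)), (np.int64(82), np.int64(84), np.int64(85)), (np.int64(60), np.int64(108), np.int64(81)), (np.int64(57), np.int64(112), np.int64(82))]
190 [(np.int64(102), np.int64(66), np.int64(33)), (np.int64(31), np.int64(33), np.int64(34)), (np.int64(34), np.int64(34), np.int64(34)), (np.int64(32), np.int64(33), np.int64(32)), (np.int64(31), np.int64(33), np.int64(32)), (np.int64(33), np.int64(32), np.int64(34)), (np.int64(31), np.int64(32),
[... 1954 characters left out ...]
118), np.int64(85)), (np.int64(61), np.int64(121), np.int64(87)), (np.int64(59), np.int64(122), np.int64(87)), (np.int64(72), np.int64(120), np.int64(86))]
tongs [634.4 107.2  18. ] [668.1 -55.3  18. ] [651.2  26.   18. ] 101.71803577945998
tray [array([394.9, 104.3]), array([494.1,  95.4]), array([ 471.7, -121.2]), array([ 373.3, -114.4])]
[[709.9  67.5  32.7]
 [709.8  68.6  41.6]
 [709.9  69.5  49.8]
 [709.6  70.5  58.5]
 [709.9  71.4  65.2]
 [709.7  72.3  72.8]
 [712.2  72.8  73. ]
 [714.5  73.4  73.9]
 [716.8  74.   74.5]
 [719.6  74.5  74.2]
 [722.1  75.   74.4]
 [751.6  73.3  10.5]
 [754.8  73.9  10.4]
 [757.9  74.6  10.5]
 [761.6  75.2   9.1]
 [763.2  75.9  12.6]
 [766.1  76.5  13.1]]
```

View pics/w1z.png

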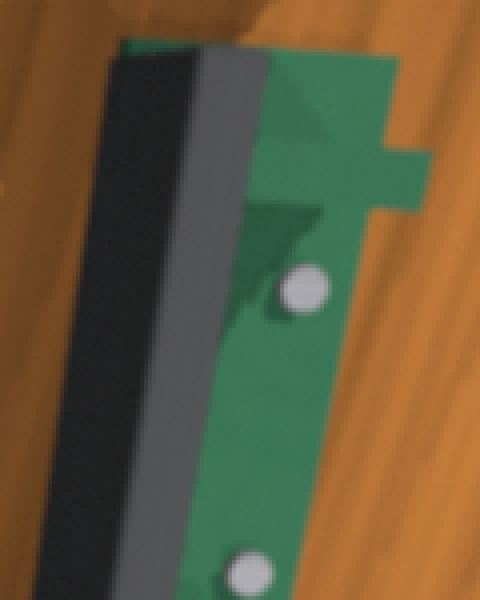

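```bash
python3 - <<'E'
from h import *
np.set_printoptions(precision=3,suppress=True)
d=cam('wrist'); W=pts(d); g=d['frame'].astype(int)
m=(g.sum(2)<115)&(W[...,2]>15)&(W[...,2]<68)&(W[...,0]>680)&(W[...,0]<740)&(abs(W[...,1]-30)<110)
P=W[m]; A=np.c_[np.ones(len(P)),P[:,1],P[:,2]]; k=np.linalg.lstsq(A,P[:,0],rcond=None)[0]; r=P[:,0]-A@k
print(len(P),k,r.std(),'yaw',np.degrees(np.arctan(-k[1])),P[:,1].min(),P[:,1].max())
t=(g.sum(2)>215)&(g.sum(2)<270)&(W[...,2]>68)&(W[...,2]<78)&(W[...,0]>690)&(W[...,0]<740)
print(cv2.minAreaRect(W[t][:,:2].astype(np.float32)))
go(651,26,5,101.7); go(651,26,60,101.7)
E
```

```text
3021 [718.897  -0.133  -0.   ] 0.24357429301689834 yaw 7.570756362034643 -56.01559853662307 121.46374063416607
((721.6427001953125, 79.40936279296875), (34.36537551879883, 277.53546142578125), 0.5066609382629395)
slide [0.003 0.043 0.226] turn -0.009 rows lin 3.7 rot 0.0 q6 end -0.16
slide [0.003 0.043 0.171] turn -0.009 rows lin 2.8 rot 0.0 q6 end -0.16
```

Emit:
carry_out([
  [0.003, 0.04, 0.04],
  [0.003, 0.043, 0.09],
  [0.003, 0.043, 0.14],
  [0.003, 0.043, 0.17],
  [0.003, 0.043, 0.19],
  [0.003, 0.043, 0.21],
  [0.003, 0.043, 0.224],
  [0.003, 0.043, 0.226],
  [0.003, 0.043, 0.226],
  [0.003, 0.043, 0.226],
  [0.003, 0.043, 0.226],
  [0.003, 0.043, 0.226],
], turn=[0, -0.009, -0.009, -0.009, -0.009, -0.009, -0.009, -0.009, -0.009, -0.009, -0.009, -0.009], claw=[0.05, 0.05, 0.05, 0.05, 0.05, 0.05, 0.05, 0.05, 0.01, 0.01, 0.01, 0.01])

```text
t: 3.6
tcp_pos: [652.1, 24.9, 6.6]
ee_rot: [3.14, 0.001, 1.773]
wrist_force: [0.1, 0.4, 6.3]
finger_gap: 20.1
```

```bash
python3 - <<'E'
from h import *
st(); go(651,26,80,101.7)
# commanded from here
go(433,-9,80,84.2); go(433,-9,8,84.2)
E
```

```text
t 3.6 tcp [652.1  24.9   6.6] rpy [179.9   0.  101.6] F [0.1 0.4 6.3] gap 20.1 q6 -0.35
slide [ 0.0013 -0.0009 -0.0734] turn -0.002 rows lin 1.2 rot 0.0 q6 end -0.16
slide [ 0.0108 -0.2215 -0.0734] turn 0.303 rows lin 3.7 rot 1.6 q6 end 0.08
slide [ 0.0108 -0.2215 -0.0014] turn 0.303 rows lin 3.5 rot 1.6 q6 end 0.08
```

Emit:
carry_out([
  [0, 0, -0.03],
  [0.001, -0.01, -0.07],
  [0.003, -0.045, -0.073],
  [0.005, -0.09, -0.073],
  [0.008, -0.135, -0.073],
  [0.01, -0.18, -0.073],
  [0.011, -0.215, -0.073],
  [0.011, -0.2215, -0.06],
  [0.011, -0.2215, -0.04],
  [0.011, -0.2215, -0.02],
  [0.011, -0.2215, -0.006],
  [0.011, -0.2215, -0.004],
], turn=[0, 0, 0.05, 0.1, 0.16, 0.22, 0.28, 0.303, 0.303, 0.303, 0.303, 0.303], claw=[0.01, 0.01, 0.01, 0.01, 0.01, 0.01, 0.01, 0.01, 0.01, 0.01, 0.01, 0.01])

```text
t: 5.1
tcp_pos: [431.9, -8.7, 8.7]
ee_rot: [-3.14, -0.0, 1.47]
wrist_force: [-7.4, 1.1, 20.2]
finger_gap: 20.0
```

```bash
python3 - <<'E'
from h import *
st(); d=cam('wrist'); save(d,'w2.png')
E
```

```text
t 5.1 tcp [431.9  -8.7   8.7] rpy [-179.9   -0.    84.2] F [-7.4  1.1 20.2] gap 20.0 q6 -0.2
```

View pics/w2.png

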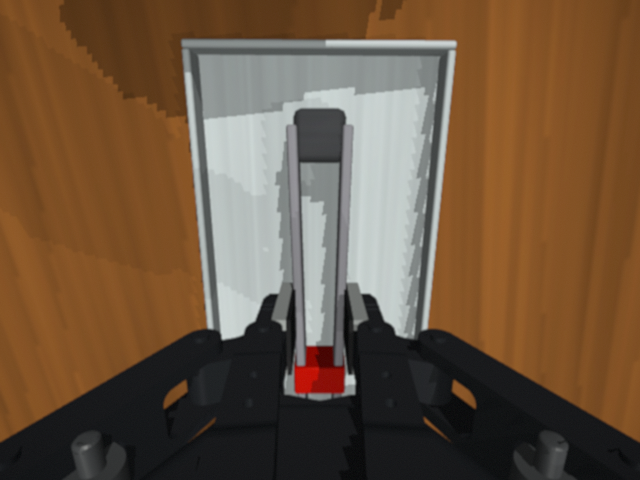

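Emit:
carry_out([
  [0, 0, 0],
  [0, 0, 0],
  [0, 0, 0],
  [0, 0, -0.03],
  [0, 0, -0.08],
  [0, 0, -0.14],
  [0.04, 0, -0.19],
  [0.08, 0, -0.22],
  [0.1, 0, -0.22],
], turn=[0, 0, 0, 0, 0, 0, 0, 0, 0], claw=[0.04, 0.04, 0.04, 0.04, 0.04, 0.06, 0.06, 0.06, 0.06])

```text
t: 6.28
tcp_pos: [443.9, 92.3, 232.8]
ee_rot: [3.135, -0.001, 1.471]
wrist_force: [0.0, -0.5, -0.3]
finger_gap: 59.6
```

```bash
cat >> h.py <<'E'
def wgrip(d,c,verbose=True):
    "wrist/any cam: red/.. lid -> grip top by depth 84..96 dark; flaps by white & z"
    W=pts(d); g=d['frame'].astype(int)
    res=warmers(d,W)
    return res
def flaps(d,cx,cy,yaw,W=None):
    "max radius of bright points z 15..58 near the flap dirs"
    if W is None: W=pts(d)
    g=d['frame'].astype(int); br=(g.min(2)>85)&(g.max(2)-g.min(2)<60)
    for nm,a in (('left',45),('right',-45)):
        th=np.radians(yaw+a); dx=W[...,0]-cx; dy=W[...,1]-cy
        r=dx*np.cos(th)+dy*np.sin(th); l=-dx*np.sin(th)+dy*np.cos(th)
        m=br&(abs(l)<20)&(r>58)&(r<95)&(W[...,2]>15)&(W[...,2]<64)
        P=np.c_[r[m],W[...,2][m]]
        if len(P)>5: print(' ',nm,len(P),'rmax %.1f zmin %.1f'%(np.percentile(P[:,0],97),np.percentile(P[:,1],3)))
        else: print(' ',nm,len(P),'not seen')
E
python3 - <<'E'
from h import *
np.set_printoptions(precision=1,suppress=True)
st(); d=cam('wrist'); save(d,'w3.png')
for k,v in warmers(d).items(): print(k,v)
d=cam('top'); save(d,'t3.png')
for k,v in warmers(d).items(): print(k,v)
E
```

```text
t 6.28 tcp [443.9  92.3 232.8] rpy [179.6  -0.   84.3] F [ 0.  -0.5 -0.3] gap 59.6 q6 0.04
red {'area': np.int32(8092), 'px': array([298. ,  95.4]), 'lid': np.float64(61.00420818463972), 'grip': array([437.3, 200.4]), 'ang': np.float64(-147.8223572769916), 'size': array([16.7, 45.2])}
red {'area': np.int32(546), 'px': array([285.2, 267.9]), 'lid': np.float64(60.07263121234915), 'grip': array([436.4, 199.2]), 'ang': np.float64(-147.82927672206213), 'size': array([11.6, 42.7])}
yellow {'area': np.int32(906), 'px': array([229.3, 278.1]), 'lid': np.float64(59.903141025514245), 'grip': array([403.8, 384.6]), 'ang': np.float64(62.34565395018293), 'size': array([12.3, 42.2])}
blue {'area': np.int32(756), 'px': array([260.1, 215.9]), 'lid': np.float64(60.701428808058935), 'grip': array([587.6, 304.9]), 'ang': np.float64(-178.45900052102786), 'size': array([13.2, 44.9])}
```

View pics/w3.png

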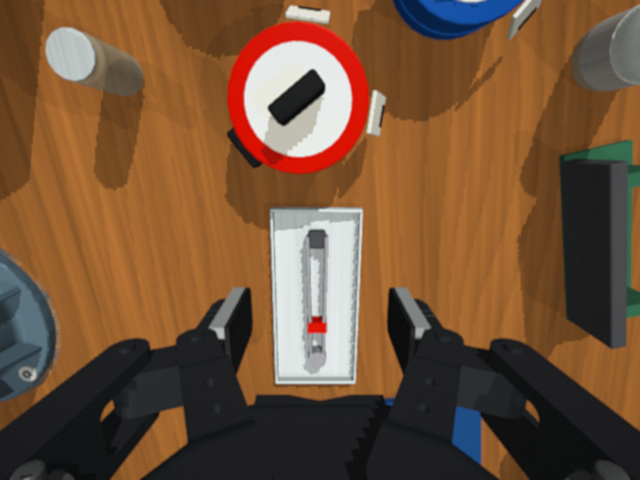

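View pics/t3.png

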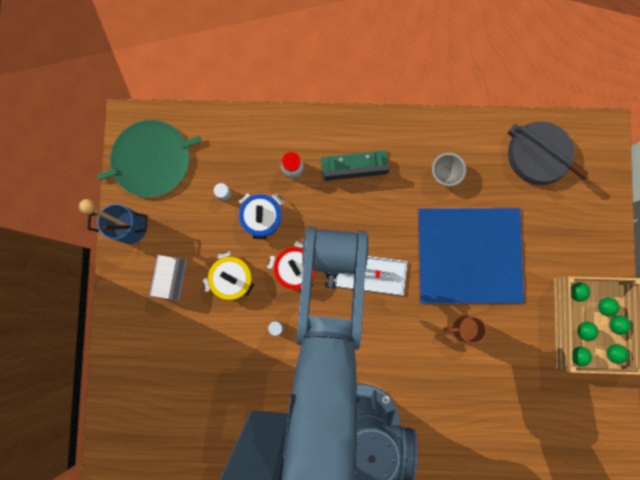

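Tongs are in the tray at about (315,300) in the wrist view. Red warmer next: grip at (437,200), yaw 32°.

```bash
python3 - <<'E'
from h import *
go(437,200,66,32.2)
E
```

```text
slide [ 0.1067 -0.0158  0.164 ] turn 0.911 rows lin 3.1 rot 4.9 q6 end 1.44
```

Emit:
carry_out([
  [0.03, -0.005, 0.01],
  [0.06, -0.01, 0.03],
  [0.09, -0.015, 0.05],
  [0.1067, -0.0158, 0.07],
  [0.1067, -0.0158, 0.09],
  [0.1067, -0.0158, 0.115],
  [0.1067, -0.0158, 0.14],
  [0.1067, -0.0158, 0.16],
  [0.1067, -0.0158, 0.164],
  [0.1067, -0.0158, 0.164],
  [0.1067, -0.0158, 0.164],
  [0.1067, -0.0158, 0.164],
], turn=[0.18, 0.36, 0.54, 0.72, 0.9, 0.911, 0.911, 0.911, 0.911, 0.911, 0.911, 0.911], claw=[0.06, 0.06, 0.06, 0.06, 0.06, 0.06, 0.06, 0.06, 0.06, 0.01, 0.01, 0.01])

```text
t: 7.88
tcp_pos: [438.0, 198.6, 66.4]
ee_rot: [3.141, -0.002, 0.559]
wrist_force: [-1.6, -0.4, 6.2]
finger_gap: 17.1
```

```bash
python3 - <<'E'
from h import *
st()
E
```

```text
t 7.88 tcp [438.  198.6  66.4] rpy [ 1.8e+02 -1.0e-01  3.2e+01] F [-1.6 -0.4  6.2] gap 17.1 q6 1.19
```

```bash
python3 - <<'E'
from h import *
go(600,11.7,106,52.57); go(600,11.7,69,52.57)
E
```

```text
slide [ 0.0383  0.2444 -0.0396] turn -0.359 rows lin 4.0 rot 1.9 q6 end 0.67
slide [ 0.0383  0.2444 -0.0026] turn -0.359 rows lin 4.0 rot 1.9 q6 end 0.67
```

Emit:
carry_out([
  [0, 0, -0.02],
  [0, 0, -0.039],
  [0.005, 0.03, -0.039],
  [0.012, 0.075, -0.039],
  [0.019, 0.12, -0.039],
  [0.026, 0.165, -0.039],
  [0.033, 0.21, -0.039],
  [0.037, 0.237, -0.039],
  [0.0383, 0.2444, -0.03],
  [0.0383, 0.2444, -0.015],
  [0.0383, 0.2444, -0.0026],
  [0.0383, 0.2444, -0.0026],
], turn=[0, 0, -0.05, -0.1, -0.16, -0.23, -0.3, -0.359, -0.359, -0.359, -0.359, -0.359], claw=[0.01, 0.01, 0.01, 0.01, 0.01, 0.01, 0.01, 0.01, 0.01, 0.01, 0.01, 0.01])

```text
t: 9.38
tcp_pos: [597.7, 12.8, 66.7]
ee_rot: [-3.14, 0.001, 0.919]
wrist_force: [1.1, -0.1, -2.4]
finger_gap: 16.8
```

```bash
python3 - <<'E'
from h import *
st(); d=cam('wrist'); save(d,'w4.png'); go(648.9,18.2,69,52.57)
E
```

```text
t 9.38 tcp [597.7  12.8  66.7] rpy [-1.799e+02  1.000e-01  5.260e+01] F [ 1.1 -0.1 -2.4] gap 16.8 q6 0.48
slide [ 0.0353  0.0372 -0.0022] turn 0.001 rows lin 0.8 rot 0.0 q6 end 0.68
```

View pics/w4.png

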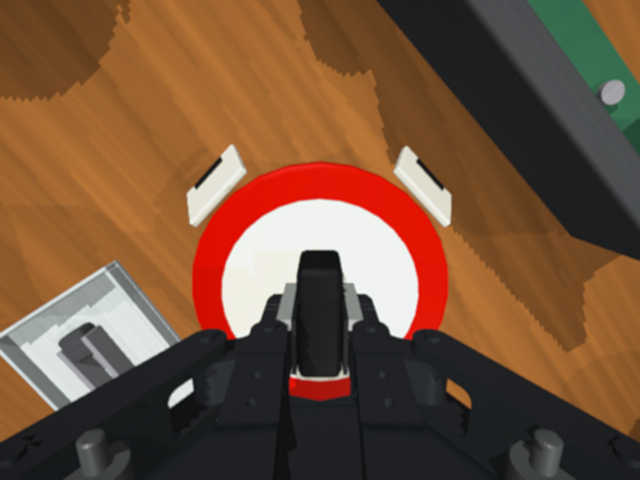

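The wrist view shows both flaps out, left at (217,185) and right at (423,185). The right one faces the bar.

Emit:
carry_out([
  [0.006, 0.006, -0.003],
  [0.013, 0.013, -0.003],
  [0.02, 0.02, -0.003],
  [0.026, 0.026, -0.003],
  [0.03, 0.03, -0.003],
  [0.033, 0.033, -0.003],
  [0.035, 0.035, -0.003],
  [0.036, 0.036, -0.003],
  [0.036, 0.036, -0.003],
], turn=[0, 0, 0, 0, 0, 0, 0, 0, 0], claw=[0.01, 0.01, 0.01, 0.01, 0.01, 0.01, 0.01, 0.01, 0.01])

```text
t: 10.55
tcp_pos: [648.9, 18.2, 70.7]
ee_rot: [-3.14, 0.001, 0.918]
wrist_force: [-3.9, -0.9, -1.3]
finger_gap: 16.6
```

```bash
python3 - <<'E'
from h import *
st(); d=cam('wrist'); save(d,'w5.png')
p=arm.sense()['tcp_pos']; print((718.9-.133*p[1]-p[0])*.9913)
E
```

```text
t 10.55 tcp [648.9  18.2  70.7] rpy [-1.799e+02  1.000e-01  5.260e+01] F [-3.9 -0.9 -1.3] gap 16.6 q6 0.5
66.99997697161555
```

View pics/w5.png

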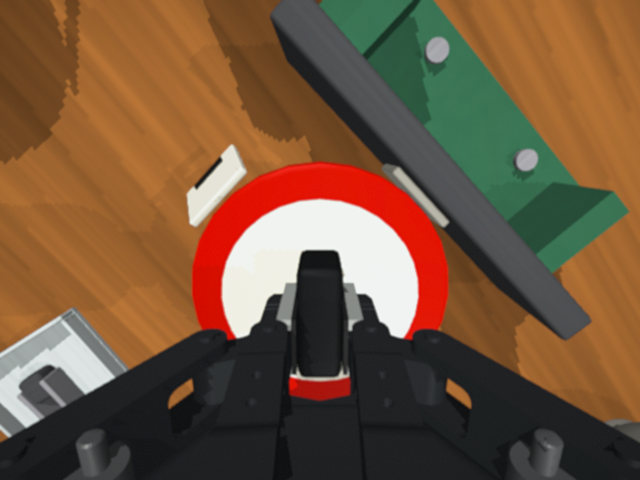

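The right flap at (420,195) is pressed against the bar at about 4 N. I'll push a little further until the force rises.

Emit:
carry_out([
  [0.001, 0.001, 0],
  [0.0015, 0.0015, 0],
  [0.0015, 0.0015, 0],
], turn=[0, 0, 0], claw=[0.01, 0.01, 0.01])

```text
t: 10.98
tcp_pos: [649.0, 18.3, 70.5]
ee_rot: [-3.137, 0.004, 0.918]
wrist_force: [-12.2, -2.0, 5.2]
finger_gap: 16.9
```

Emit:
carry_out([
  [-0.012, -0.012, 0],
  [-0.025, -0.025, 0],
  [-0.032, -0.032, 0],
  [-0.032, -0.032, 0],
  [-0.032, -0.032, 0],
  [-0.032, -0.032, 0],
  [-0.032, -0.032, 0],
  [-0.032, -0.032, 0],
  [-0.032, -0.032, 0],
  [-0.032, -0.032, 0],
  [-0.032, -0.032, 0],
  [-0.032, -0.032, 0],
], turn=[0, 0, 0.17, 0.34, 0.51, 0.68, 0.85, 1.02, 1.19, 1.36, 1.53, 1.571], claw=[0.01, 0.01, 0.01, 0.01, 0.01, 0.01, 0.01, 0.01, 0.01, 0.01, 0.01, 0.01])

```text
t: 12.48
tcp_pos: [607.6, 12.6, 71.2]
ee_rot: [-3.14, -0.002, -0.656]
wrist_force: [0.2, -0.1, -2.0]
finger_gap: 16.4
```

```bash
python3 - <<'E'
from h import *
st(); d=cam('wrist'); save(d,'w6.png')
p=arm.sense()['tcp_pos']; print((718.9-.133*p[1]-p[0])*.9913)
E
```

```text
t 12.47 tcp [607.6  12.6  71.2] rpy [-1.799e+02 -1.000e-01 -3.760e+01] F [ 0.2 -0.1 -2. ] gap 16.4 q6 2.05
108.70080334142519
```

View pics/w6.png

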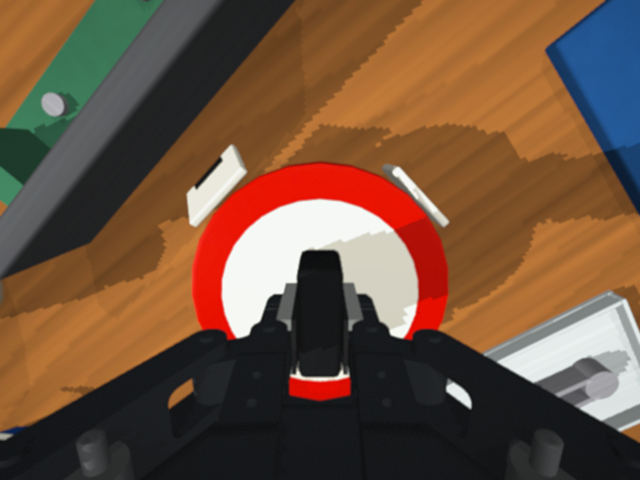

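The right flap at (418,195) now hangs flat. The left flap at (217,185) faces the bar.

Emit:
carry_out([
  [0.007, -0.007, 0],
  [0.014, -0.014, 0],
  [0.021, -0.021, 0],
  [0.025, -0.025, 0],
  [0.028, -0.028, 0],
  [0.0295, -0.0295, 0],
  [0.0305, -0.0305, 0],
  [0.031, -0.031, 0],
  [0.031, -0.031, 0],
], turn=[0, 0, 0, 0, 0, 0, 0, 0, 0], claw=[0.01, 0.01, 0.01, 0.01, 0.01, 0.01, 0.01, 0.01, 0.01])

```text
t: 13.65
tcp_pos: [649.0, 18.3, 70.7]
ee_rot: [3.14, 0.002, -0.653]
wrist_force: [-4.7, -1.2, 0.1]
finger_gap: 16.7
```

Emit:
carry_out([
  [0.001, -0.001, 0],
  [0.0015, -0.0015, 0],
  [0.0015, -0.0015, 0],
], turn=[0, 0, 0], claw=[0.01, 0.01, 0.01])

```text
t: 14.02
tcp_pos: [649.1, 18.3, 70.4]
ee_rot: [3.137, 0.006, -0.653]
wrist_force: [-13.9, -1.7, 5.5]
finger_gap: 16.9
```

Emit:
carry_out([
  [-0.015, 0.015, 0],
  [-0.032, 0.032, -0.01],
  [-0.032, 0.032, -0.04],
  [-0.032, 0.032, -0.04],
], turn=[0, 0, 0, 0], claw=[0.01, 0.01, 0.01, 0.01])

```text
t: 14.52
tcp_pos: [610.0, 12.2, 113.8]
ee_rot: [-3.138, -0.006, -0.653]
wrist_force: [0.4, -0.1, -3.7]
finger_gap: 16.8
```

```bash
python3 - <<'E'
from h import *
st(); d=cam('wrist'); save(d,'w7.png')
go(491,-390,110,-37.5); go(491,-390,79,-37.5)
E
```

```text
t 14.53 tcp [610.   12.2 113.8] rpy [-179.8   -0.4  -37.4] F [ 0.4 -0.1 -3.7] gap 16.8 q6 2.05
slide [0.151  0.3912 0.0022] turn 0.001 rows lin 6.7 rot 0.0 q6 end 1.55
slide [0.151  0.3912 0.0332] turn 0.001 rows lin 6.7 rot 0.0 q6 end 1.55
```

View pics/w7.png

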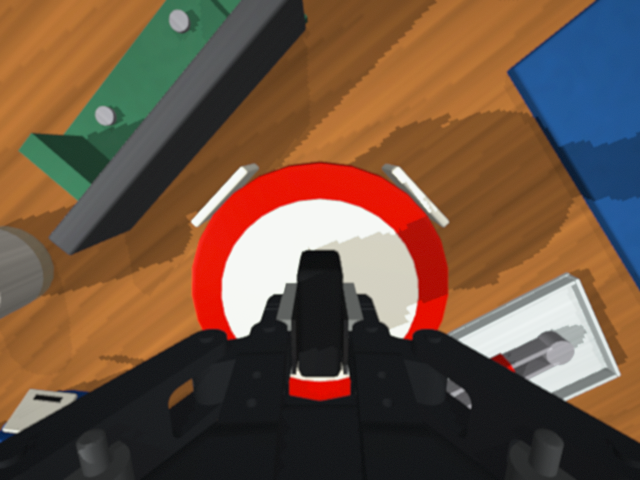

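Both flaps are flat and symmetric, at (225,195) and (418,195). Moving to the board.

Emit:
carry_out([
  [0.008, 0.02, 0],
  [0.023, 0.06, 0],
  [0.043, 0.11, 0],
  [0.065, 0.168, 0],
  [0.087, 0.225, 0],
  [0.108, 0.28, 0],
  [0.127, 0.33, 0.002],
  [0.142, 0.37, 0.002],
  [0.15, 0.389, 0.005],
  [0.151, 0.391, 0.015],
  [0.151, 0.391, 0.025],
  [0.151, 0.391, 0.031],
], turn=[0, 0, 0, 0, 0, 0, 0, 0, 0, 0, 0, 0], claw=[0.01, 0.01, 0.01, 0.01, 0.01, 0.01, 0.01, 0.01, 0.01, 0.01, 0.01, 0.01])

```text
t: 16.08
tcp_pos: [489.8, -387.5, 78.2]
ee_rot: [-3.141, 0.002, -0.651]
wrist_force: [0.1, 0.1, -4.2]
finger_gap: 17.2
```

```bash
python3 - <<'E'
from h import *
st(); d=cam('side'); save(d,'s8.png')
E
```

```text
t 16.07 tcp [ 489.8 -387.5   78.2] rpy [-1.80e+02  1.00e-01 -3.73e+01] F [ 0.1  0.1 -4.2] gap 17.2 q6 1.36
```

View pics/s8.png

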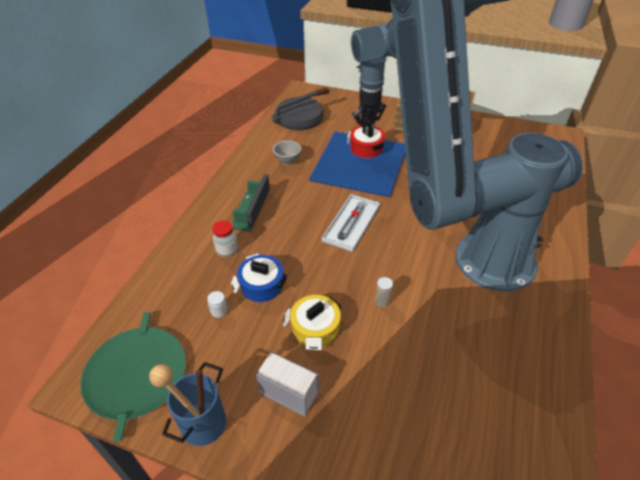

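Emit:
carry_out([
  [0, 0, 0.001],
  [0, 0, 0.002],
  [0, 0, 0.002],
], turn=[0, 0, 0], claw=[0.01, 0.01, 0.01])

```text
t: 16.5
tcp_pos: [490.0, -389.5, 78.1]
ee_rot: [3.142, -0.0, -0.653]
wrist_force: [0.0, -0.8, -2.7]
finger_gap: 17.0
```

Emit:
carry_out([
  [0, 0, 0.001],
  [0, 0, 0.0015],
  [0, 0, 0.0015],
], turn=[0, 0, 0], claw=[0.01, 0.01, 0.01])

```text
t: 16.88
tcp_pos: [490.0, -389.8, 78.0]
ee_rot: [3.142, -0.001, -0.653]
wrist_force: [-2.1, 3.3, 7.7]
finger_gap: 17.0
```

Emit:
carry_out([
  [0, 0, 0],
  [0, 0, 0],
  [0, 0, 0],
  [0, 0, -0.02],
  [0, 0, -0.06],
  [0, 0, -0.11],
  [0, 0, -0.15],
], turn=[0, 0, 0, 0, 0, 0, 0], claw=[0.06, 0.06, 0.06, 0.06, 0.06, 0.06, 0.06])

```text
t: 17.75
tcp_pos: [490.3, -390.1, 230.4]
ee_rot: [3.141, -0.003, -0.653]
wrist_force: [0.6, -0.5, -0.6]
finger_gap: 59.8
```

```bash
python3 - <<'E'
from h import *
st(); d=cam('wrist'); save(d,'w9.png'); go(500,300,230,0)
E
```

```text
t 17.75 tcp [ 490.3 -390.1  230.4] rpy [180.   -0.2 -37.4] F [ 0.6 -0.5 -0.6] gap 59.8 q6 1.36
slide [-0.4142 -0.5545  0.0067] turn -0.653 rows lin 11.1 rot 3.5 q6 end 2.11
```

View pics/w9.png

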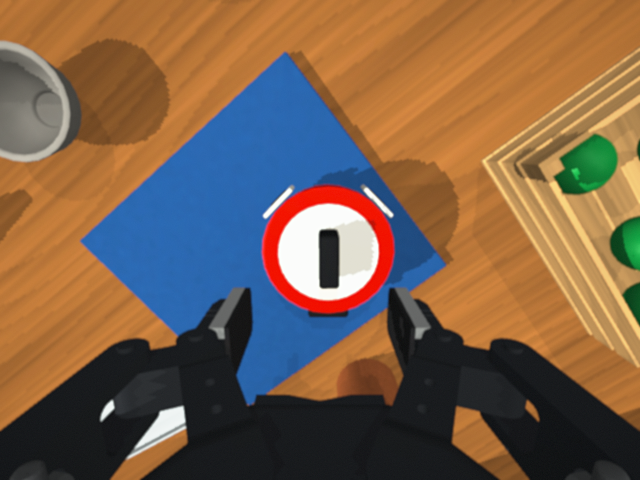

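Red stands on the board at (328,250) with both flaps hanging flat. On to blue.

Emit:
carry_out([
  [-0.03, -0.04, 0],
  [-0.066, -0.09, 0],
  [-0.103, -0.138, 0],
  [-0.14, -0.187, 0],
  [-0.177, -0.237, 0],
  [-0.214, -0.286, 0],
  [-0.25, -0.335, 0],
  [-0.287, -0.385, 0],
  [-0.324, -0.434, 0],
  [-0.36, -0.483, 0],
  [-0.39, -0.525, 0],
  [-0.414, -0.554, 0],
], turn=[0, 0, -0.05, -0.1, -0.17, -0.24, -0.31, -0.38, -0.45, -0.52, -0.6, -0.653], claw=[0.06, 0.06, 0.06, 0.06, 0.06, 0.06, 0.06, 0.06, 0.06, 0.06, 0.06, 0.06])

```text
t: 19.3
tcp_pos: [497.6, 304.4, 227.8]
ee_rot: [-3.141, -0.002, 0.003]
wrist_force: [0.2, -0.2, -0.6]
finger_gap: 59.6
```

```bash
cat >> h.py <<'E'
def wlook(n):
    np.set_printoptions(precision=1,suppress=True)
    st(); d=cam('wrist'); save(d,n+'.png')
    for k,v in warmers(d).items(): print('wrist',k,v['grip'],v['ang'],v['size'],v['area'])
    d=cam('top'); save(d,n+'t.png')
    for k,v in warmers(d).items(): print('top',k,v['grip'],v['ang'],v['size'],v['area'])
E
python3 -c "
from h import *
wlook('w10')"
```

```text
t 19.3 tcp [497.6 304.4 227.8] rpy [-180.    -0.1    0.2] F [ 0.2 -0.2 -0.6] gap 59.6 q6 1.91
wrist yellow [499.1 338.7] 165.98852279531823 [15.6 73. ] 5174
wrist blue [588.8 307. ] -179.1210900531396 [15.8 45.5] 7362
top red [ 452.5 -371.2] 140.5133102870741 [16.4 43.7] 926
top blue [536.2 259.1] -148.64640374912983 [  7.4 155.3] 353
```

View pics/w10.png

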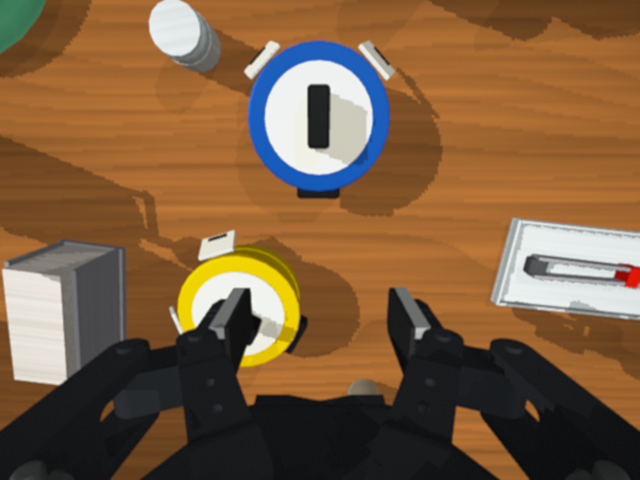

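```bash
python3 -c "
import cv2
im=cv2.imread('pics/w10t.png')[180:330,380:560]; cv2.imwrite('pics/z10.png',cv2.resize(im,None,fx=4,fy=4,interpolation=2))"
```

```text
(no output)
```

View pics/z10.png

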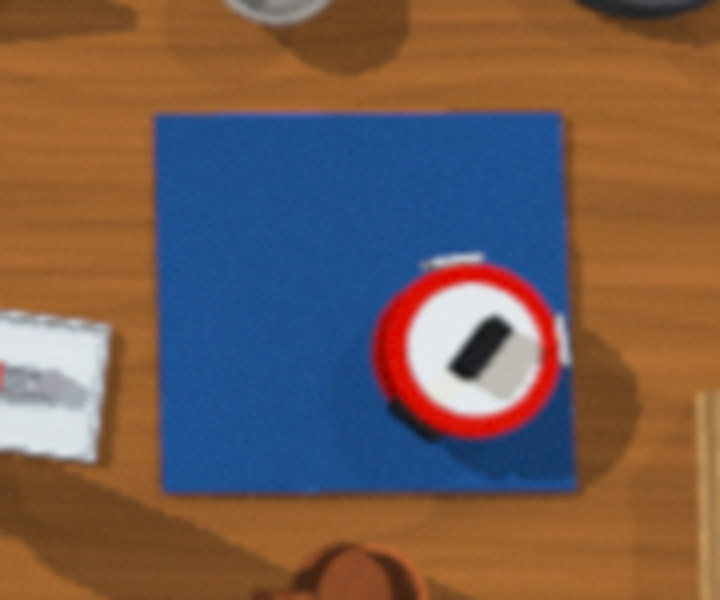

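Red was knocked about 40 mm on the board. It is still upright with flaps shut, now at (454,-370). Grasping blue.

```bash
python3 - <<'E'
from h import *
go(588.5,306.5,66,0.9)
E
```

```text
slide [ 0.0914 -0.0006  0.1616] turn -0.011 rows lin 3.0 rot 0.1 q6 end 2.04
```

Emit:
carry_out([
  [0.04, 0, 0.01],
  [0.085, 0, 0.03],
  [0.0914, 0, 0.06],
  [0.0914, 0, 0.09],
  [0.0914, 0, 0.12],
  [0.0914, 0, 0.145],
  [0.0914, -0.0006, 0.16],
  [0.0914, -0.0006, 0.1616],
  [0.0914, -0.0006, 0.1616],
  [0.0914, -0.0006, 0.1616],
  [0.0914, -0.0006, 0.1616],
  [0.0914, -0.0006, 0.1616],
], turn=[-0.011, -0.011, -0.011, -0.011, -0.011, -0.011, -0.011, -0.011, -0.011, -0.011, -0.011, -0.011], claw=[0.06, 0.06, 0.06, 0.06, 0.06, 0.06, 0.06, 0.06, 0.01, 0.01, 0.01, 0.01])

```text
t: 20.9
tcp_pos: [590.0, 303.0, 66.4]
ee_rot: [-3.141, -0.002, 0.011]
wrist_force: [-0.7, 0.5, 6.6]
finger_gap: 17.0
```

```bash
python3 - <<'E'
from h import *
st(); go(600,11.7,106,-37.43);go(600,11.7,70,-37.43)
E
```

```text
t 20.9 tcp [590.  303.   66.4] rpy [-1.8e+02 -1.0e-01  6.0e-01] F [-0.7  0.5  6.6] gap 17.0 q6 1.86
slide [ 0.0068  0.2914 -0.0396] turn 0.664 rows lin 4.7 rot 3.6 q6 end 2.24
slide [ 0.0068  0.2914 -0.0036] turn 0.664 rows lin 4.7 rot 3.6 q6 end 2.24
```

Emit:
carry_out([
  [0, 0, -0.02],
  [-0.01, 0.005, -0.039],
  [-0.02, 0.03, -0.039],
  [-0.025, 0.075, -0.039],
  [-0.025, 0.12, -0.039],
  [-0.025, 0.165, -0.039],
  [-0.02, 0.21, -0.039],
  [-0.01, 0.25, -0.039],
  [0, 0.28, -0.039],
  [0.0068, 0.2914, -0.025],
  [0.0068, 0.2914, -0.006],
  [0.0068, 0.2914, -0.006],
], turn=[0, 0, 0.05, 0.12, 0.2, 0.28, 0.36, 0.45, 0.54, 0.62, 0.664, 0.664], claw=[0.01, 0.01, 0.01, 0.01, 0.01, 0.01, 0.01, 0.01, 0.01, 0.01, 0.01, 0.01])

```text
t: 22.4
tcp_pos: [597.4, 11.2, 69.7]
ee_rot: [3.14, 0.003, -0.653]
wrist_force: [-0.9, 0.4, -3.0]
finger_gap: 16.9
```

```bash
python3 - <<'E'
from h import *
st(); d=cam('wrist'); save(d,'w11.png')
p=arm.sense()['tcp_pos']; print((718.9-.133*p[1]-p[0])*.9913)
E
```

```text
t 22.4 tcp [597.4  11.2  69.7] rpy [179.9   0.2 -37.4] F [-0.9  0.4 -3. ] gap 16.9 q6 2.04
118.08896768997472
```

View pics/w11.png

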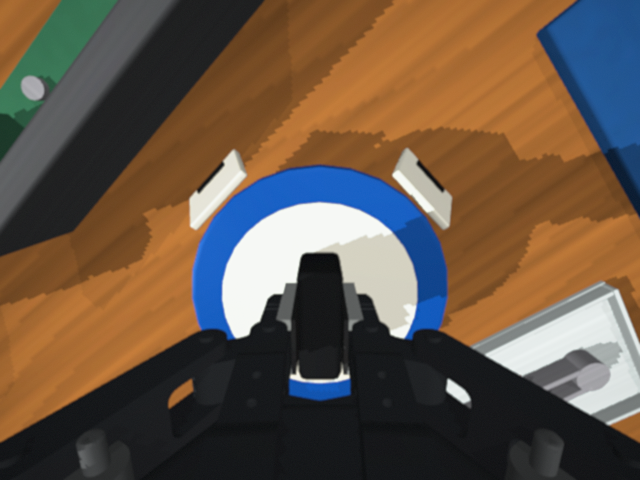

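Blue is held, with its left flap at (217,190) facing the bar.

Emit:
carry_out([
  [0.007, -0.007, 0],
  [0.014, -0.014, 0],
  [0.021, -0.021, 0],
  [0.027, -0.027, 0],
  [0.031, -0.031, 0],
  [0.034, -0.034, 0],
  [0.036, -0.036, 0],
  [0.037, -0.037, 0],
  [0.038, -0.038, 0],
  [0.038, -0.038, 0],
], turn=[0, 0, 0, 0, 0, 0, 0, 0, 0, 0], claw=[0.01, 0.01, 0.01, 0.01, 0.01, 0.01, 0.01, 0.01, 0.01, 0.01])

```text
t: 23.7
tcp_pos: [650.1, 18.1, 70.3]
ee_rot: [3.138, 0.004, -0.653]
wrist_force: [-9.4, -1.8, 2.2]
finger_gap: 16.9
```

Emit:
carry_out([
  [0.0006, -0.0006, 0],
  [0.0006, -0.0006, 0],
], turn=[0, 0], claw=[0.01, 0.01])

```text
t: 23.95
tcp_pos: [650.1, 18.1, 70.3]
ee_rot: [3.137, 0.005, -0.653]
wrist_force: [-13.0, -2.1, 4.2]
finger_gap: 16.8
```

Hard stop. I'll back off and turn to present the right flap.

Emit:
carry_out([
  [-0.012, 0.012, 0],
  [-0.025, 0.025, 0],
  [-0.032, 0.032, 0],
  [-0.032, 0.032, 0],
  [-0.032, 0.032, 0],
  [-0.032, 0.032, 0],
  [-0.032, 0.032, 0],
  [-0.032, 0.032, 0],
  [-0.032, 0.032, 0],
  [-0.032, 0.032, 0],
  [-0.032, 0.032, 0],
  [-0.032, 0.032, 0],
], turn=[0, 0, -0.17, -0.34, -0.51, -0.68, -0.85, -1.02, -1.19, -1.36, -1.53, -1.571], claw=[0.01, 0.01, 0.01, 0.01, 0.01, 0.01, 0.01, 0.01, 0.01, 0.01, 0.01, 0.01])

```text
t: 25.45
tcp_pos: [608.6, 12.4, 71.0]
ee_rot: [3.141, -0.001, 0.92]
wrist_force: [-0.3, 0.6, -3.2]
finger_gap: 16.9
```

```bash
python3 - <<'E'
from h import *
st(); d=cam('wrist'); save(d,'w12.png')
p=arm.sense()['tcp_pos']; print((718.9-.133*p[1]-p[0])*.9913)
E
```

```text
t 25.45 tcp [608.6  12.4  71. ] rpy [180.   -0.   52.7] F [-0.3  0.6 -3.2] gap 16.9 q6 0.48
107.68299554242934
```

View pics/w12.png

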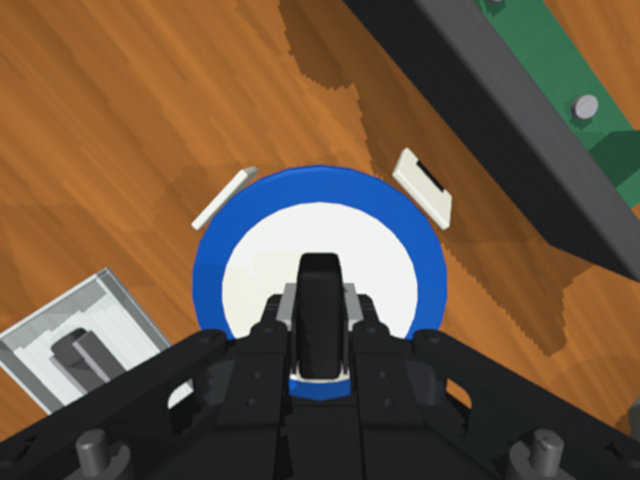

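The left flap at (225,197) is flat. The right flap at (423,190) faces the bar, so I'll push that one.

Emit:
carry_out([
  [0.007, 0.007, 0],
  [0.014, 0.014, 0],
  [0.021, 0.021, 0],
  [0.025, 0.025, 0],
  [0.028, 0.028, 0],
  [0.0295, 0.0295, 0],
  [0.0305, 0.0305, 0],
  [0.031, 0.031, 0],
  [0.031, 0.031, 0],
], turn=[0, 0, 0, 0, 0, 0, 0, 0, 0], claw=[0.01, 0.01, 0.01, 0.01, 0.01, 0.01, 0.01, 0.01, 0.01])

```text
t: 26.62
tcp_pos: [650.0, 18.1, 70.5]
ee_rot: [-3.139, 0.003, 0.918]
wrist_force: [-7.4, -1.2, 0.9]
finger_gap: 16.7
```

Emit:
carry_out([
  [0.001, 0.001, 0],
  [0.0013, 0.0013, 0],
  [0.0013, 0.0013, 0],
], turn=[0, 0, 0], claw=[0.01, 0.01, 0.01])

```text
t: 27.0
tcp_pos: [650.1, 18.1, 70.3]
ee_rot: [-3.136, 0.005, 0.918]
wrist_force: [-14.2, -2.5, 4.9]
finger_gap: 16.9
```

Emit:
carry_out([
  [-0.015, -0.015, 0],
  [-0.032, -0.032, -0.01],
  [-0.032, -0.032, -0.04],
  [-0.032, -0.032, -0.04],
], turn=[0, 0, 0, 0], claw=[0.01, 0.01, 0.01, 0.01])

```text
t: 27.5
tcp_pos: [611.1, 12.1, 113.7]
ee_rot: [3.136, -0.003, 0.918]
wrist_force: [0.9, 1.0, -2.5]
finger_gap: 16.9
```

```bash
python3 - <<'E'
from h import *
st(); d=cam('wrist'); save(d,'w13.png')
d=cam('top'); save(d,'w13t.png')
for k,v in warmers(d).items(): print('top',k,v['grip'],v['ang'],v['size'],v['area'])
go(561,-238,110,52.6); go(561,-238,79,52.6)
E
```

```text
t 27.5 tcp [611.1  12.1 113.7] rpy [179.7  -0.2  52.6] F [ 0.9  1.  -2.5] gap 16.9 q6 0.48
top red [ 452.91897992 -370.83629172] 141.44710464008145 [16.97629289 44.96751642] 920
top yellow [403.66877139 384.21277218] 63.099705488256795 [12.47088518 42.93727068] 905
slide [-0.2281  0.114   0.0007] turn -0.0 rows lin 4.1 rot 0.0 q6 end 0.25
slide [-0.2281  0.114   0.0317] turn -0.0 rows lin 4.1 rot 0.0 q6 end 0.25
```

View pics/w13.png

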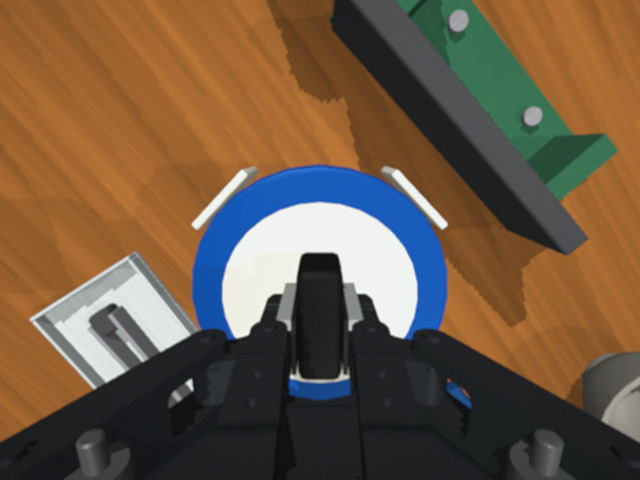

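View pics/w13t.png

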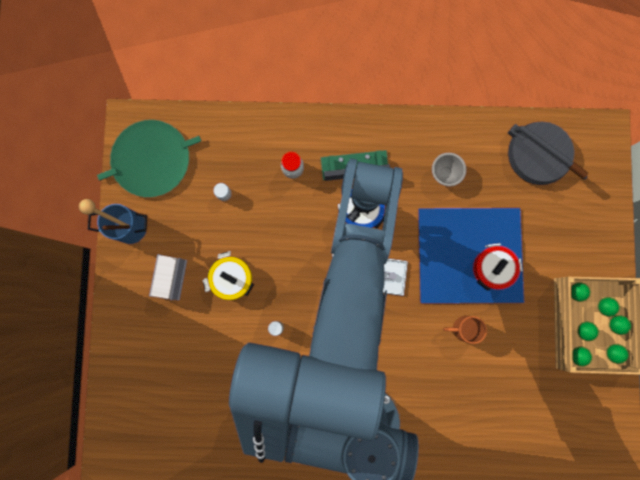

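Both blue flaps are flat, at (225,197) and (415,197), and red stands on the board. Placing blue.

Emit:
carry_out([
  [-0.015, 0.0075, 0],
  [-0.045, 0.022, 0],
  [-0.085, 0.043, 0],
  [-0.125, 0.063, 0],
  [-0.165, 0.083, 0],
  [-0.2, 0.1, 0],
  [-0.22, 0.11, 0],
  [-0.228, 0.114, 0.008],
  [-0.228, 0.114, 0.018],
  [-0.228, 0.114, 0.028],
  [-0.228, 0.114, 0.032],
  [-0.228, 0.114, 0.032],
], turn=[0, 0, 0, 0, 0, 0, 0, 0, 0, 0, 0, 0], claw=[0.01, 0.01, 0.01, 0.01, 0.01, 0.01, 0.01, 0.01, 0.01, 0.01, 0.01, 0.01])

```text
t: 29.1
tcp_pos: [561.0, -236.8, 78.6]
ee_rot: [-3.141, -0.0, 0.919]
wrist_force: [-0.1, 0.5, -2.9]
finger_gap: 16.6
```

Emit:
carry_out([
  [0, 0, 0.001],
  [0, 0, 0.002],
  [0, 0, 0.002],
], turn=[0, 0, 0], claw=[0.01, 0.01, 0.01])

```text
t: 29.48
tcp_pos: [561.1, -237.2, 78.4]
ee_rot: [-3.142, -0.0, 0.919]
wrist_force: [-4.5, 4.7, 10.7]
finger_gap: 16.8
```

Down on the board. Releasing and rising.

Emit:
carry_out([
  [0, 0, 0],
  [0, 0, 0],
  [0, 0, 0],
  [0, 0, -0.02],
  [0, 0, -0.06],
  [0, 0, -0.11],
  [0, 0, -0.15],
], turn=[0, 0, 0, 0, 0, 0, 0], claw=[0.06, 0.06, 0.06, 0.06, 0.06, 0.06, 0.06])

```text
t: 30.35
tcp_pos: [561.3, -238.3, 230.7]
ee_rot: [3.138, -0.0, 0.918]
wrist_force: [0.5, -0.1, 0.3]
finger_gap: 60.3
```

```bash
python3 - <<'E'
from h import *
wlook('w14'); go(440,270,230,62)
E
```

```text
t 30.35 tcp [ 561.3 -238.3  230.7] rpy [179.8  -0.   52.6] F [ 0.5 -0.1  0.3] gap 60.3 q6 0.06
wrist red [ 458.5 -367.6] 142.91207956412455 [ 1.7 44.5] 4266
wrist blue [ 561.7 -234.8] 52.74685627105298 [15.5 47.6] 5843
top red [ 453.  -373.2] 144.54338900013065 [13.9 44.4] 443
top yellow [403.7 384.4] 62.70496378148451 [12.4 43. ] 906
slide [ 0.3 -0.4  0. ] turn -0.164 rows lin 8.4 rot 0.9 q6 end 1.04
```

View pics/w14.png

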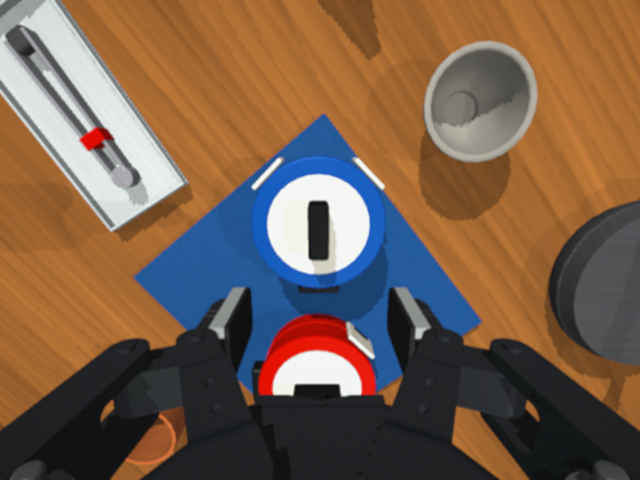

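```bash
python3 - <<'E'
from h import *
go(365,310,230,62.7)
E
```

```text
slide [ 0.316  -0.4917  0.0047] turn -0.176 rows lin 9.4 rot 0.9 q6 end 1.18
```

Emit:
carry_out([
  [0.02, -0.031, 0],
  [0.05, -0.078, 0],
  [0.08, -0.125, 0],
  [0.112, -0.175, 0],
  [0.145, -0.225, 0],
  [0.175, -0.275, 0],
  [0.208, -0.325, 0],
  [0.24, -0.375, 0],
  [0.272, -0.425, 0],
  [0.3, -0.467, 0],
  [0.316, -0.4917, 0],
  [0.316, -0.4917, 0],
], turn=[0, 0, -0.02, -0.04, -0.06, -0.08, -0.1, -0.12, -0.14, -0.16, -0.176, -0.176], claw=[0.06, 0.06, 0.06, 0.06, 0.06, 0.06, 0.06, 0.06, 0.06, 0.06, 0.06, 0.06])

```text
t: 31.95
tcp_pos: [361.2, 313.3, 227.2]
ee_rot: [3.141, -0.0, 1.097]
wrist_force: [0.2, 1.0, -0.3]
finger_gap: 59.6
```

```bash
python3 - <<'E'
from h import *
wlook('w15'); go(405,386,66,62.7)
E
```

```text
t 31.95 tcp [361.2 313.3 227.2] rpy [180.   -0.   62.9] F [ 0.2  1.  -0.3] gap 59.6 q6 0.94
wrist yellow [403.1 387.8] 62.07337708037876 [15.8 45.2] 7957
top red [ 452.8 -371.4] 141.73746849197408 [15.8 43.8] 929
top blue [ 559.1 -234.5] 53.98707555201921 [15.6 42.2] 858
slide [0.1 0.  0.2] turn 0.0 rows lin 2.9 rot 0.0 q6 end 1.24
```

View pics/w15.png

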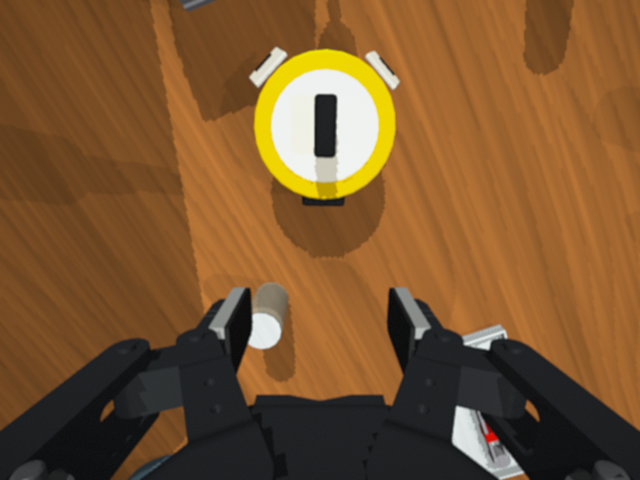

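```bash
python3 -c "
import cv2
im=cv2.imread('pics/w15t.png')[180:330,380:560]; cv2.imwrite('pics/z15.png',cv2.resize(im,None,fx=4,fy=4,interpolation=2))"
```

```text
(no output)
```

View pics/z15.png

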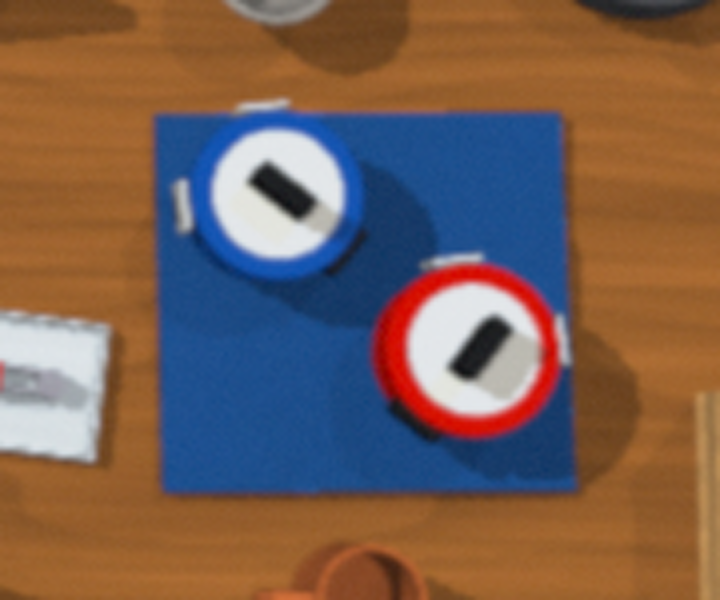

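Yellow is unmoved at about (404,387), yaw 62.4°. Red and blue both sit within the board in the top view.

Emit:
carry_out([
  [0.04, 0.002, 0.01],
  [0.08, 0.0044, 0.03],
  [0.085, 0.0044, 0.06],
  [0.085, 0.0044, 0.09],
  [0.085, 0.0044, 0.12],
  [0.085, 0.0044, 0.145],
  [0.085, 0.0044, 0.16],
  [0.085, 0.0044, 0.161],
  [0.085, 0.0044, 0.161],
  [0.085, 0.0044, 0.161],
  [0.085, 0.0044, 0.161],
  [0.085, 0.0044, 0.161],
], turn=[0.007, 0.007, 0.007, 0.007, 0.007, 0.007, 0.007, 0.007, 0.007, 0.007, 0.007, 0.007], claw=[0.06, 0.06, 0.06, 0.06, 0.06, 0.06, 0.06, 0.06, 0.01, 0.01, 0.01, 0.01])

```text
t: 33.55
tcp_pos: [405.9, 385.9, 67.1]
ee_rot: [3.14, -0.002, 1.087]
wrist_force: [-1.0, -0.5, 5.5]
finger_gap: 16.6
```

```bash
python3 - <<'E'
from h import *
st(); go(600,11.7,106,52.57);go(600,11.7,70,52.57)
E
```

```text
t 33.55 tcp [405.9 385.9  67.1] rpy [ 1.799e+02 -1.000e-01  6.230e+01] F [-1.  -0.5  5.5] gap 16.6 q6 1.03
slide [-0.241   0.3459 -0.0389] turn 0.17 rows lin 6.8 rot 0.9 q6 end 0.67
slide [-0.241   0.3459 -0.0029] turn 0.17 rows lin 6.7 rot 0.9 q6 end 0.67
```

Emit:
carry_out([
  [0, 0, -0.02],
  [-0.008, 0.012, -0.039],
  [-0.033, 0.048, -0.039],
  [-0.065, 0.094, -0.039],
  [-0.1, 0.143, -0.039],
  [-0.133, 0.192, -0.039],
  [-0.167, 0.24, -0.039],
  [-0.2, 0.288, -0.039],
  [-0.227, 0.327, -0.039],
  [-0.241, 0.346, -0.03],
  [-0.241, 0.346, -0.01],
  [-0.241, 0.346, -0.006],
], turn=[0, 0, 0.02, 0.04, 0.06, 0.08, 0.1, 0.12, 0.15, 0.17, 0.17, 0.17], claw=[0.01, 0.01, 0.01, 0.01, 0.01, 0.01, 0.01, 0.01, 0.01, 0.01, 0.01, 0.01])

```text
t: 35.05
tcp_pos: [596.4, 12.3, 68.9]
ee_rot: [-3.136, 0.002, 0.917]
wrist_force: [0.0, 0.7, -2.9]
finger_gap: 17.0
```

```bash
python3 - <<'E'
from h import *
st(); d=cam('wrist'); save(d,'w16.png')
p=arm.sense()['tcp_pos']; print((718.9-.133*p[1]-p[0])*.9913)
E
```

```text
t 35.05 tcp [596.4  12.3  68.9] rpy [-1.797e+02  1.000e-01  5.260e+01] F [ 0.   0.7 -2.9] gap 17.0 q6 0.47
119.42948686541253
```

View pics/w16.png

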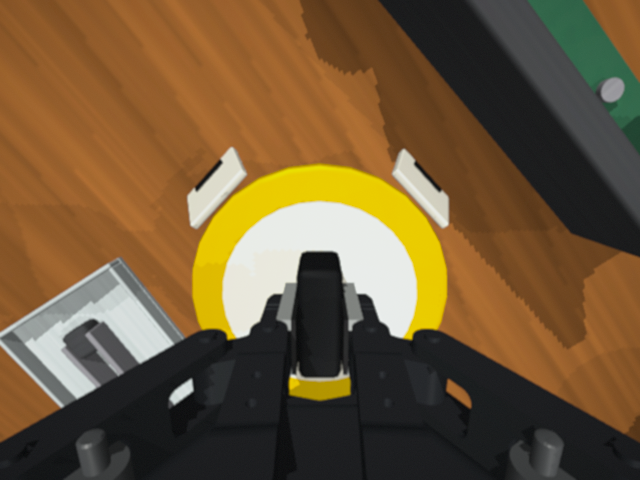

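Yellow is held with both flaps out at (217,187) and (421,187). Pushing the right flap.

Emit:
carry_out([
  [0.007, 0.007, 0],
  [0.014, 0.014, 0],
  [0.021, 0.021, 0],
  [0.027, 0.027, 0],
  [0.031, 0.031, 0],
  [0.034, 0.034, 0],
  [0.036, 0.036, 0],
  [0.0365, 0.0365, 0],
  [0.0365, 0.0365, 0],
], turn=[0, 0, 0, 0, 0, 0, 0, 0, 0], claw=[0.01, 0.01, 0.01, 0.01, 0.01, 0.01, 0.01, 0.01, 0.01])

```text
t: 36.22
tcp_pos: [649.8, 17.7, 71.6]
ee_rot: [-3.141, 0.001, 0.917]
wrist_force: [-4.3, -0.6, -1.1]
finger_gap: 17.1
```

Emit:
carry_out([
  [0.001, 0.001, 0],
  [0.001, 0.001, 0],
], turn=[0, 0], claw=[0.01, 0.01])

```text
t: 36.48
tcp_pos: [649.8, 17.8, 71.5]
ee_rot: [-3.138, 0.003, 0.917]
wrist_force: [-10.1, -1.3, 4.3]
finger_gap: 16.7
```

Emit:
carry_out([
  [0.0005, 0.0005, 0],
  [0.0005, 0.0005, 0],
  [-0.012, -0.012, 0],
  [-0.032, -0.032, 0],
  [-0.032, -0.032, 0],
  [-0.032, -0.032, 0],
  [-0.032, -0.032, 0],
  [-0.032, -0.032, 0],
  [-0.032, -0.032, 0],
  [-0.032, -0.032, 0],
  [-0.032, -0.032, 0],
  [-0.032, -0.032, 0],
], turn=[0, 0, 0, 0.1, 0.27, 0.45, 0.63, 0.81, 0.99, 1.17, 1.35, 1.5], claw=[0.01, 0.01, 0.01, 0.01, 0.01, 0.01, 0.01, 0.01, 0.01, 0.01, 0.01, 0.01])

```text
t: 37.98
tcp_pos: [607.7, 12.1, 72.1]
ee_rot: [-3.141, -0.002, -0.589]
wrist_force: [0.4, -0.3, -2.8]
finger_gap: 16.9
```

Emit:
carry_out([
  [0, 0, 0],
  [0, 0, 0],
], turn=[0.071, 0.071], claw=[0.01, 0.01])

```text
t: 38.22
tcp_pos: [607.5, 12.1, 72.1]
ee_rot: [-3.141, -0.001, -0.654]
wrist_force: [0.3, 0.4, -2.3]
finger_gap: 17.1
```

```bash
python3 - <<'E'
from h import *
st(); d=cam('wrist'); save(d,'w17.png')
p=arm.sense()['tcp_pos']; print((718.9-.133*p[1]-p[0])*.9913)
E
```

```text
t 38.23 tcp [607.5  12.1  72.1] rpy [-1.799e+02 -1.000e-01 -3.750e+01] F [ 0.3  0.4 -2.3] gap 17.1 q6 2.05
108.94019565994837
```

View pics/w17.png

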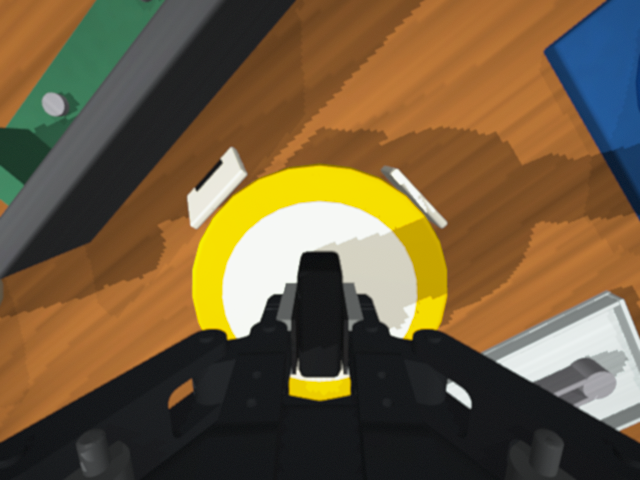

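The right flap is flat at (416,197). Now pushing the left one.

Emit:
carry_out([
  [0.007, -0.007, 0],
  [0.014, -0.014, 0],
  [0.021, -0.021, 0],
  [0.025, -0.025, 0],
  [0.028, -0.028, 0],
  [0.0295, -0.0295, 0],
  [0.0305, -0.0305, 0],
  [0.031, -0.031, 0],
  [0.031, -0.031, 0],
], turn=[0, 0, 0, 0, 0, 0, 0, 0, 0], claw=[0.01, 0.01, 0.01, 0.01, 0.01, 0.01, 0.01, 0.01, 0.01])

```text
t: 39.4
tcp_pos: [649.7, 17.8, 71.6]
ee_rot: [3.141, 0.001, -0.654]
wrist_force: [-4.0, -0.4, -1.3]
finger_gap: 16.9
```

Emit:
carry_out([
  [0.001, -0.001, 0],
  [0.0013, -0.0013, 0],
  [0.0013, -0.0013, 0],
], turn=[0, 0, 0], claw=[0.01, 0.01, 0.01])

```text
t: 39.78
tcp_pos: [649.8, 17.8, 71.5]
ee_rot: [3.138, 0.004, -0.654]
wrist_force: [-11.3, -2.1, 4.1]
finger_gap: 17.1
```

Emit:
carry_out([
  [-0.015, 0.015, 0],
  [-0.032, 0.032, -0.01],
  [-0.032, 0.032, -0.04],
  [-0.032, 0.032, -0.04],
], turn=[0, 0, 0, 0], claw=[0.01, 0.01, 0.01, 0.01])

```text
t: 40.28
tcp_pos: [610.1, 11.7, 114.8]
ee_rot: [-3.138, -0.007, -0.654]
wrist_force: [0.4, -0.0, -2.9]
finger_gap: 17.0
```

```bash
python3 - <<'E'
from h import *
st(); d=cam('wrist'); save(d,'w18.png')
d=cam('top'); save(d,'w18t.png')
for k,v in warmers(d).items(): print('top',k,v['grip'],v['ang'],v['size'],v['area'])
go(430,-95,114,-37.5); go(420,-233,114,-37.5); go(420,-233,80,-37.5)
E
```

```text
t 40.27 tcp [610.1  11.7 114.8] rpy [-179.8   -0.4  -37.5] F [ 0.4 -0.  -2.9] gap 17.0 q6 2.05
top red [ 452.60013252 -370.46879991] 140.43037307193669 [16.77709698 45.36684427] 921
top blue [ 559.05952901 -234.57407821] 54.353516948651695 [16.52229547 42.11159915] 859
slide [-0.0761  0.1933 -0.0022] turn 0.0 rows lin 3.3 rot 0.0 q6 end 2.01
slide [-0.      0.3089 -0.0022] turn 0.0 rows lin 4.9 rot 0.0 q6 end 1.72
slide [-0.      0.3089  0.0318] turn 0.0 rows lin 5.0 rot 0.0 q6 end 1.72
```

View pics/w18.png

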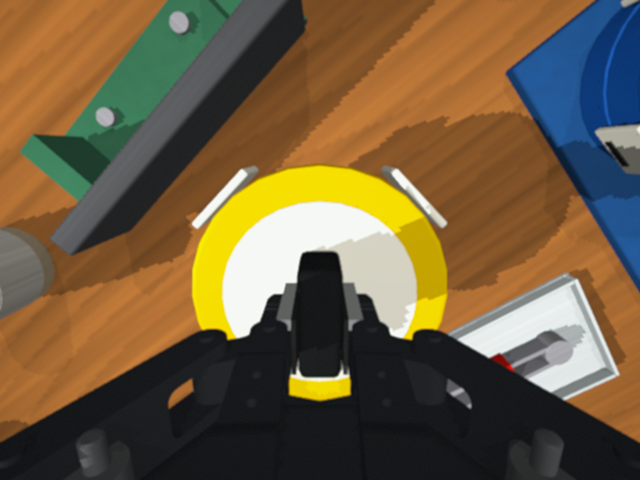

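View pics/w18t.png

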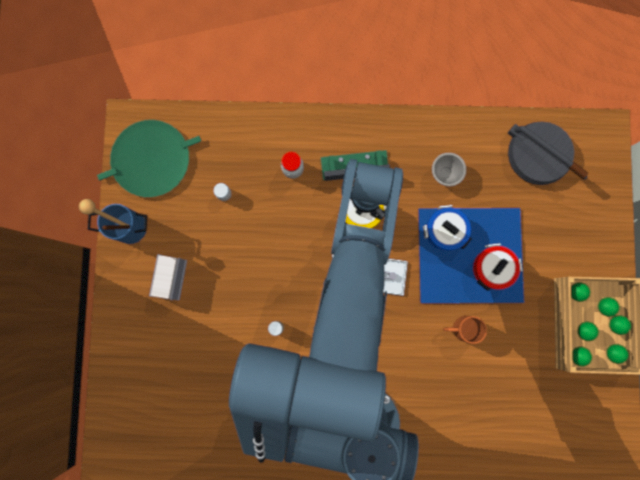

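Both yellow flaps are flat, at (225,197) and (415,197). The tongs are in the tray, and the blue and red warmers are in place. Moving to the free board corner by way of (430,-95), clear of blue.

Emit:
carry_out([
  [-0.01, 0.025, -0.01],
  [-0.03, 0.075, -0.012],
  [-0.05, 0.125, -0.012],
  [-0.068, 0.17, -0.012],
  [-0.068, 0.205, -0.01],
  [-0.05, 0.235, -0.005],
  [-0.025, 0.27, -0.003],
  [-0.006, 0.3, 0],
  [0, 0.309, 0.005],
  [0, 0.309, 0.015],
  [0, 0.309, 0.025],
  [0, 0.309, 0.03],
], turn=[0, 0, 0, 0, 0, 0, 0, 0, 0, 0, 0, 0], claw=[0.01, 0.01, 0.01, 0.01, 0.01, 0.01, 0.01, 0.01, 0.01, 0.01, 0.01, 0.01])

```text
t: 41.88
tcp_pos: [418.9, -231.4, 80.5]
ee_rot: [-3.141, 0.002, -0.653]
wrist_force: [-0.1, -0.7, -1.7]
finger_gap: 16.9
```

Emit:
carry_out([
  [0, 0, 0.001],
  [0, 0, 0.002],
  [0, 0, 0.003],
  [0, 0, 0.003],
], turn=[0, 0, 0, 0], claw=[0.01, 0.01, 0.01, 0.01])

```text
t: 42.38
tcp_pos: [419.6, -233.2, 79.1]
ee_rot: [-3.142, -0.001, -0.654]
wrist_force: [0.4, 1.1, -0.3]
finger_gap: 16.5
```

Emit:
carry_out([
  [0, 0, 0.001],
  [0, 0, 0.001],
], turn=[0, 0], claw=[0.01, 0.01])

```text
t: 42.62
tcp_pos: [419.6, -233.1, 79.1]
ee_rot: [-3.142, -0.0, -0.654]
wrist_force: [-4.1, 3.8, 10.2]
finger_gap: 17.3
```

Emit:
carry_out([
  [0, 0, 0],
  [0, 0, 0],
  [0, 0, 0],
  [0, 0, -0.02],
  [0, 0, -0.06],
  [0, 0, -0.11],
  [0, 0, -0.16],
  [0, 0, -0.2],
], turn=[0, 0, 0, 0, 0, 0, 0, 0], claw=[0.06, 0.06, 0.06, 0.06, 0.06, 0.06, 0.06, 0.06])

```text
t: 43.62
tcp_pos: [419.5, -233.3, 280.0]
ee_rot: [3.141, -0.002, -0.654]
wrist_force: [0.9, -0.4, -0.8]
finger_gap: 59.7
```

```bash
python3 - <<'E'
from h import *
wlook('w19'); go(420,50,280,-60)
E
```

```text
t 43.62 tcp [ 419.5 -233.3  280. ] rpy [180.   -0.1 -37.5] F [ 0.9 -0.4 -0.8] gap 59.7 q6 1.47
wrist red [ 453.5 -372.4] 142.65608689286498 [17.9 45.7] 6685
wrist yellow [ 420.5 -233.1] 142.46323168543424 [15.2 47.2] 5176
wrist blue [ 557.3 -238. ] 52.21247223526209 [17.4 47.5] 6368
top blue [ 559.2 -234.7] 54.08907457177739 [15.6 42.3] 862
slide [-0.2 -0.2  0. ] turn 0.393 rows lin 4.6 rot 2.1 q6 end 2.74
```

View pics/w19.png

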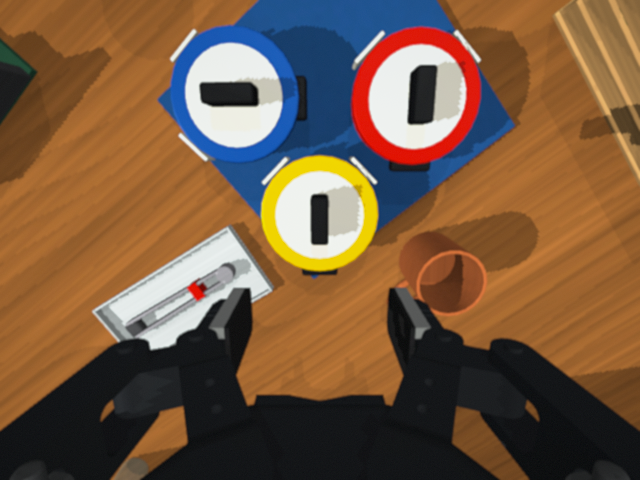

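All three warmers are on the board: blue (235,95), red (415,95), yellow (320,213). The tongs are in the tray at (185,295). Next I check the flap radii and board margins numerically.

Emit:
carry_out([
  [-0.03, -0.03, 0],
  [-0.06, -0.06, 0],
  [-0.1, -0.1, 0],
  [-0.14, -0.14, 0],
  [-0.18, -0.18, 0],
  [-0.2, -0.2, 0],
  [-0.2, -0.2, 0],
], turn=[0, 0, 0, 0, 0, 0, 0], claw=[0.06, 0.06, 0.06, 0.06, 0.06, 0.06, 0.06])

```text
t: 44.6
tcp_pos: [381.7, 48.9, 277.1]
ee_rot: [3.141, 0.001, -0.65]
wrist_force: [0.2, -0.9, 0.4]
finger_gap: 59.8
```

```bash
python3 - <<'E'
from h import *
wlook('w20')
for n in ['top','side','wrist']:
    d=cam(n); W=pts(d); print(n)
    if n=='side': save(d,'s20.png')
    for c,x,y,yw in (('red',453.5,-371.5,-38),('yellow',420,-233,-37.5),('blue',559.5,-236,52.6)):
        print(c); g=d['frame'].astype(int); br=(g.min(2)>85)&(g.max(2)-g.min(2)<60)
        for nm,a in (('left',45),('right',-45)):
            th=np.radians(yw+a); dx=W[...,0]-x; dy=W[...,1]-y
            r=dx*np.cos(th)+dy*np.sin(th); l=-dx*np.sin(th)+dy*np.cos(th)
            m=br&(abs(l)<20)&(r>57)&(r<95)&(W[...,2]>30)&(W[...,2]<75)
            if m.sum()>3: print(' ',nm,m.sum(),np.percentile(r[m],[10,50,97]),'z',np.percentile(W[...,2][m],[3,97]))
    H=hsv(d)
    m=(H[...,0]>100)&(H[...,0]<125)&(H[...,1]>140)&(W[...,2]<18)&(W[...,2]>7)&(W[...,0]>300)
    print('board',cv2.minAreaRect(W[blob(m)[0][2]][:,:2].astype(np.float32)))
d=cam('top'); im=d['frame'][150:330,310:560,::-1]; cv2.imwrite('pics/z20.png',cv2.resize(im,None,fx=3.2,fy=3.2,interpolation=2))
E
```

```text
t 44.6 tcp [381.7  48.9 277.1] rpy [180.    0.  -37.3] F [ 0.2 -0.9  0.4] gap 59.8 q6 2.04
wrist yellow [ 404.6 -215.7] -145.4779704412596 [ 9.2 17.8] 5302
top red [ 452.7 -371.4] 141.92060081289122 [16.1 43.5] 934
top yellow [ 418.9 -229.1] 141.63261983618975 [14.9 44.4] 925
top blue [ 559.  -234.4] 53.429775884971946 [15.3 41.8] 875
top
red
  left 29 [63.5 64.6 67.7] z [43.2 73. ]
  right 15 [65.7 68.4 69.7] z [61.1 72.5]
yellow
  left 25 [63.7 65.5 94.4] z [48.5 73.7]
  right 17 [60.7 62.7 64.9] z [62.5 71.8]
blue
  left 43 [60.6 65.9 68.1] z [39.6 70.5]
  right 31 [63.5 66.1 68.8] z [47.8 72.6]
board ((529.7515869140625, -312.2109680175781), (199.3566131591797, 297.0543212890625), 1.5524437427520752)
side
red
yellow
  left 10 [63.  65.7 94.3] z [41.6 70.7]
blue
  left 92 [60.  64.7 69.7] z [38.6 70.2]
  right 35 [60.  65.  68.5] z [39.  73.1]
board ((487.5589599609375, -204.6137237548828), (272.13299560546875, 97.2607421875), 2.3384649753570557)
wrist
red
yellow
blue
board ((421.7192687988281, -189.5297393798828), (146.30984497070312, 50.77750015258789), 1.9915885925292969)
```

View pics/z20.png

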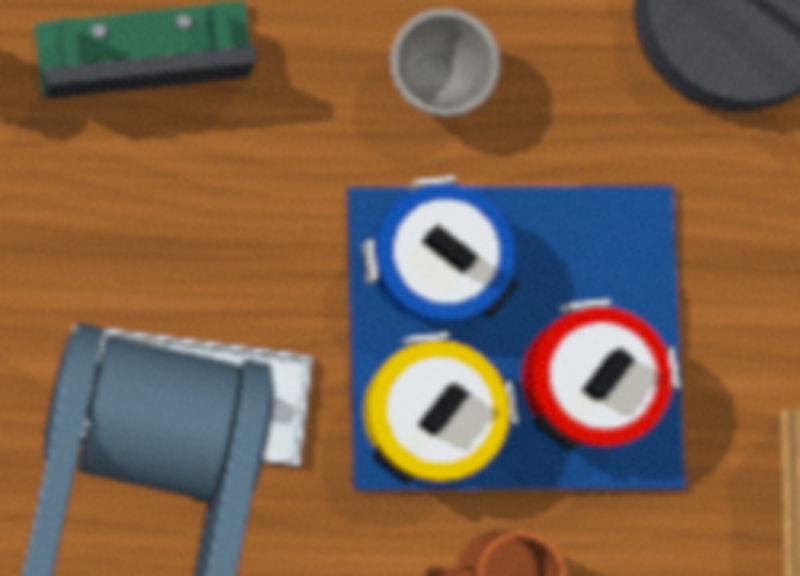

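View pics/s20.png

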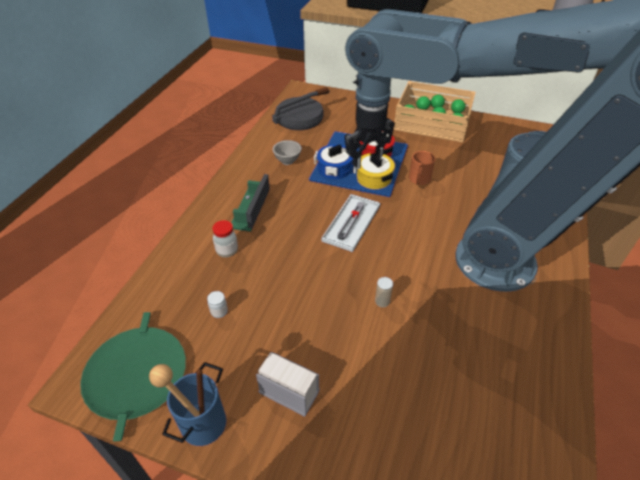

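View pics/w20.png

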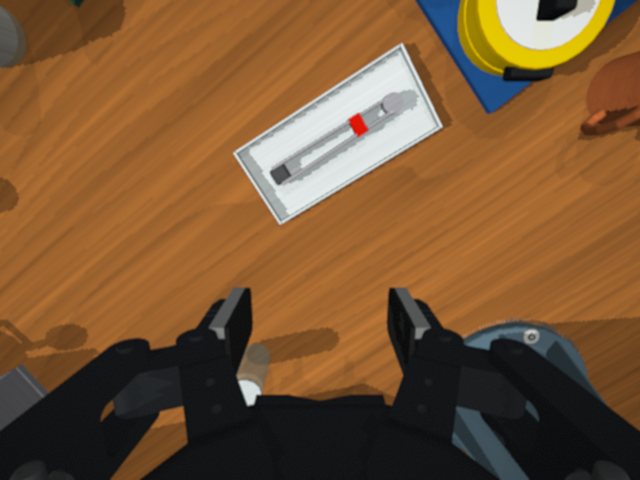

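The flap outer faces measure about 65–69 mm from the axes (open would be 82), all bases are inside the board, and the tongs are flat in the tray. Handing in.

```bash
python3 -c "
from h import *
st(); print(arm.sign_off())"
```

```text
t 44.9 tcp [382.5  46.4 277.6] rpy [180.    0.  -37.6] F [0.  0.1 0.4] gap 60.1 q6 2.04
the job is handed in; nothing more can be done
None
```

The job is done and handed in at about 45 s. The tongs went into the aluminium tray first. Then the red, blue and yellow warmers each had both flaps pressed shut on the snap bar and were set upright on the blue board.

**Flaps:** each was pushed to a hard stop at about 10–14 N, and the close-up pictures show every one hanging flat. In the last check the top view read most flap faces at about 65–69 mm from the axis, where open would be 82. Yellow's left flap had a few stray 94 mm points, which I put down to something behind it, as its middle reading was 65.5 mm. The final side view could not see red's flaps or yellow's right flap.

**Positions:** red was knocked about 40 mm after I placed it, but it stayed upright, shut and on the board, so I left it there. By the last measurements all three bases lie inside the board edges, the closest by about 9–12 mm. The tongs lie flat in the tray, and I did not see the other things move.

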